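Build up a sealed centrifuge bucket

TASK

Make the centrifuge bucket ready for spinning the two tall amber-capped serum tubes from the tube stand: set the padded foot with its rod on the bucket's floor, slide the two-hole tube block down the rod onto the pad, stand one tall tube in each of the block's holes right down on the pad, and finally seat the domed lid fully home and level on the bucket's rim. Set every part down gently rather than dropping it, and leave the short tube in its stand and the four-hole block where it is.

Things in the scene. Friction and masses are not known exactly. Their poses are not given: they have to be found in the camera images.
- bucket: Target, fixed: round aluminium centrifuge bucket, upright and open, in a low grey round bench stand (104 mm across, 22 mm high); two steel bosses at its sides reach 51 mm from the axis, 38 to 54 mm up. Origin on its axis at bench level, z up. Bore 75 mm across, flared to 81 mm at the rim; outside 86 mm; flat inner floor at z = 12 mm, rim at z = 74 mm.
- foot: Loose, 0.14 kg: steel disc 66 mm across, bevelled below, with a black rubber pad, 8 mm thick in all, and an upright steel rod 9 mm thick in its middle. Origin at the centre of its underside, z up. Pad top at z = 8 mm, rod straight to z = 98 mm, blunt cone tip at 104 mm. Grip the upper rod. In the bucket its origin is 12 mm above the bucket's, the rod's tip 42 mm above the rim.
- block_two: Loose, 0.12 kg: grey plastic block, round, 66 mm across with two tube holes and a hollow upright middle hub, 20 mm across (the grip). Origin at the centre of its underside, z up; block top z = 50 mm, hub top 84 mm. Through holes 16 mm across, flared to 23 mm on top, at x = +20.5 and -20.5 mm, y = 0. Rod bore 12 mm, flared to 16 mm underneath. The rod ends 12 mm above the hub. Any turn will do.
- block_four: Loose, not to be used: grey plastic block, round, with the same outside and hub, but four narrow holes 10 mm across, too tight for the tall tubes. Origin at the centre of its underside. Leave it where it is.
- tube_a: Loose, 12 g: tall amber-capped sample tube, 99 mm long, 13 mm thick to the fingers all along (cap 18 mm to the eye). Origin at the centre of its lower end, z up. Grip it near 82 mm up, fingers closing square to the row of tubes, and at the block square to the line of its holes. In the block its lower end rests on the pad, level with the block's underside; 49 mm stand out.
- tube_b: Loose: second tall amber-capped tube, same size and origin as tube_a, in another place of the stand. The two may go into the block's holes either way round.
- tube_short: Loose, not to be used: shorter purple-capped tube, 79 mm long, in the third place of the stand; origin at the centre of its lower end. Leave it there.
- stand: Fixed: grey metal stand with three tube places in a row, 118 mm long (along its y), 56 mm wide, 52 mm high. Origin under its centre at bench level, z up. Places at y = -36, 0 and +36 mm, holes 17 mm; tubes stand 6 mm above the bench. Which tube is where varies. (A tall centrifuge fills the bench to the right, beyond x = 0.47 m, y below -0.09 m: keep round it.)
- lid: Loose, 0.10 kg: clear dome lid with grey collar, 101 mm across, and a grey upright knob. Origin at the centre of its lower edge, z up. Dome top z = 68 mm; knob 20 mm across, z = 77 to 98 mm. Collar (93 mm inside, flared below) goes over the bucket's outside; its ledge at z = 12 mm lands on the rim: seated origin 62 mm above the bucket's. Hollow to z = 64 mm, 77 mm wide, over tubes and rod.
Not all that is in view belongs to the job. What is shaped like the foot but turquoise is not meant.

How it is judged:
By the outcome, as a careful person would: the job done as asked, in the order asked, and still so for the second after the job is handed in, with the robot touching nothing.
It also fails if it takes over 144 s, if anything falls off the work surface, if the arm or the gripper's body presses on something with over 40 N, if the wrist force passes 120 N, or if a joint passes its speed limit or range.

ROBOT

A 6-joint arm with a two-finger parallel gripper is mounted at the origin on a cart in front of the work surface, level with it; the furniture and walls round the work are solid. World frame = base frame: x ahead of the robot, y to its left, z up, the work surface at z = 0. Lengths are in m, angles in rad, forces in N, time in s.
With the tool pointing down it reaches from about 0.35 to 0.775 m from the base axis. Payload 7.3 kg.
Tool frame: the origin (TCP) lies at the very end of the fingers, on their centre line; the grasp point (between the pads) lies 19 mm behind it (robot.tcp_to_grasp is the distance from the TCP to the grasp point, in m); x points along the fingers, y is the direction in which the jaws open and shut, and the axes are right-handed (so a half turn about x gives the same grasp; the last joint's range is limited). The gripper opens to 92 mm and grips with 3 to 60 N. Pads are 19 mm wide; open, the fingers measure 130 mm over their backs; the gripper's body (75 mm by 190 mm) begins 47 mm behind the grasp point.
Start: joints at [1.174, 0.342, 1.524, -0, 1.275, -0.146], TCP at [0.13, 0.509, 0.227] pointing down, gripper open.
Joint ranges: [-2.53, 2.53], [-0.77, 2.02], [0.04, 2.7], [-1, 4.14], [0.28, 2.66], [-3.11, 3.11]. Speed limits (rad/s): [2.57, 2.57, 3.14, 3.14, 3.14, 3.14].

INTERFACE

Orientations are given as [roll, pitch, yaw] about the fixed x, y, z axes, in that order (R = Rz(yaw) Ry(pitch) Rx(roll)).
In Python, from cell import robot gives the robot as it stands.
- The arm moves only by the tool move_arm, never from a script. Its argument "increments" is a list of rows, each a list of 4 numbers: the shift along the tool's x, y, z normalised to -1 to 1, where 1 is 40 cm, then the turn about the tool's x normalised to -1 to 1, where 1 is 60 degrees. In form: [[dx, dy, dz, twist], ...]. A call has 1 to 5 rows; each row is the pose to reach, as a shift and turn from the pose commanded when the call began, along the tool's axes at that moment; what a row does not reach only later rows make up. A row lasts 1/8 s, in which the tool goes at most 62.5 mm and 10.7 degrees, less where a joint would pass 70% of its speed; a pose out of reach is approached as far as the arm can. A call with a number of a shift or a turn outside -1 to 1 is refused whole. A call with a gripper value outside its range is refused whole. "gripper" is the closure, from 0 (fully open) to 1 (shut), set as the call begins (left out, the last holds). The fingers move at their own pace and stop on an object; "squeeze" is the grip in N (left out, the last holds). Time passes only in rows, so rows that repeat a pose let the fingers close. It gives the time, the measured TCP pose, the force and the opening at its end, in the units of the state.
- robot.observe(): the state, without advancing time (a new reading comes with each control period).
- robot.read_camera(name): name is "side" or "top"; returns the picture (384x512x3 uint8, red, green, blue); there is no depth.
- robot.camera_params(name): a dict with "fx", "fy", "cx", "cy" (pixels), "R" (3x3) and "t" (3): a world point X has camera coordinates R X + t. Camera axes: x right, y down, z forward; pixel columns grow to the right and rows downward; lengths in m; the calibration is good to about 2 mm. A picture is of the moment at which its call begins. camera_params takes no time and is no camera call.
- robot.hand_in(): hands the job in, once; it reports no verdict.
The state is a dict: "time": time; "qpos": joint angles; "qvel": joint speeds; "joint_efforts": joint torques, N m; "tool_pos": TCP position; "tool_rot": TCP orientation; "contact_force": force on the tool from outside, world axes, zero at the start; "torque": the same for the moment, N m; "opening": finger opening in m.
Only numpy, scipy, OpenCV 4.12 (cv2) and the standard library are available. Lean on these libraries where they do the work, as an engineer would, in place of code of your own. Each camera call takes 0.05 s, during which the arm holds its last target.

## Working session

There is one attempt and no reset: what is moved stays moved. The work goes in short steps, Python scripts to look and compute and a tool call to move; the robot and the scene stay as the last step left them, time stands still between calls to the robot, and variables do not carry over. Pictures are saved under pics/ and viewed, and the job is handed in when it is done.

Besides the shell and the picture viewer there is one more tool, called after "Emit:" as name([rows], argument=value, ...), one row to a line, values as JSON. move_arm: Moves the arm, as the interface text tells. Its arguments: {"type":"object","properties":{"increments":{"type":"array","items":{"type":"array","items":{"type":"number"}}},"gripper":{"type":"number"},"squeeze":{"type":"number"}},"required":["increments"]}

```bash
ls; mkdir -p pics
python3 - <<'E'
from cell import robot
import cv2
print(robot.observe())
for n in("side","top"):
    print(n,robot.camera_params(n))
    im=robot.read_camera(n); cv2.imwrite(f"pics/{n}0.png",im[:,:,::-1])
E
```

```text
pics
{'time': 0.0, 'qpos': array([ 1.17397131e+00,  3.42725984e-01,  1.52501043e+00, -1.14064250e-05,
        1.27537122e+00, -1.45991702e-01]), 'qvel': array([ 2.69413072e-04, -5.65288549e-05, -4.56906588e-05, -4.64379566e-04,
        1.57355832e-03,  9.20269010e-04]), 'joint_efforts': array([ 6.18354879e-04, -4.31246138e+01, -2.44215792e+01,  7.17390398e-02,
        5.62206935e-02, -1.13790604e-04]), 'tool_pos': array([0.13013371, 0.50820687, 0.22604556]), 'tool_rot': array([-1.70958858,  1.5692813 , -1.96041856]), 'contact_force': array([ 0.45636885, -0.36194741, -0.38500582]), 'torque': array([ 0.01031348,  0.00569298, -0.0283965 ]), 'opening': 0.09187884856871036}
side {'fx': 400.586679162782, 'fy': 400.586679162782, 'cx': 265.6548283275616, 'cy': 191.0617775698959, 'R': array([[ 0.34203217, -0.93968495,  0.00248979],
       [-0.47776206, -0.17617906, -0.86064183],
       [ 0.80917082,  0.29317766, -0.50920472]]), 't': array([0.01013474, 0.31273259, 0.42263916])}
top {'fx': 493.2830891051993, 'fy': 493.2830891051993, 'cx': 256.0933612432497, 'cy': 194.26849849610144, 'R': array([[-0.02708662, -0.99942142, -0.0205703 ],
       [-0.9817888 ,  0.03046824, -0.18751651],
       [ 0.18803476,  0.01511651, -0.98204604]]), 't': array([0.22160122, 0.51873009, 1.007283  ])}
```

View pics/top0.png

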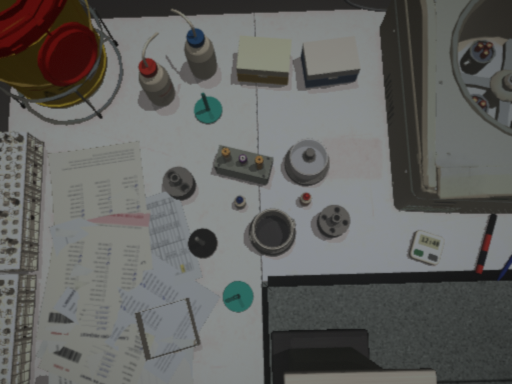

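View pics/side0.png

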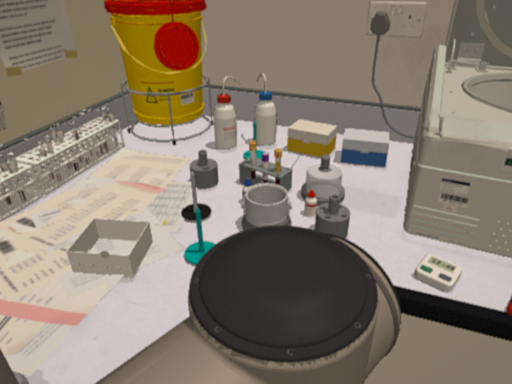

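Run:
```python
import cv2
im=cv2.imread("pics/top0.png")
c=im[130:270,150:370]
cv2.imwrite("pics/top0z.png",cv2.resize(c,None,fx=3.6,fy=3.6,interpolation=cv2.INTER_CUBIC))
im=cv2.imread("pics/side0.png")
c=im[130:280,170:370]
cv2.imwrite("pics/side0z.png",cv2.resize(c,None,fx=4,fy=4,interpolation=cv2.INTER_CUBIC))
```

```text
(no output)
```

View pics/top0z.png

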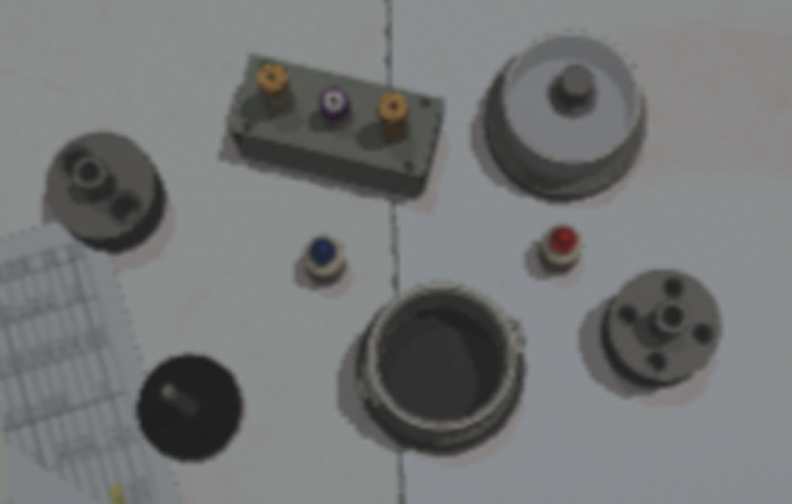

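View pics/side0z.png

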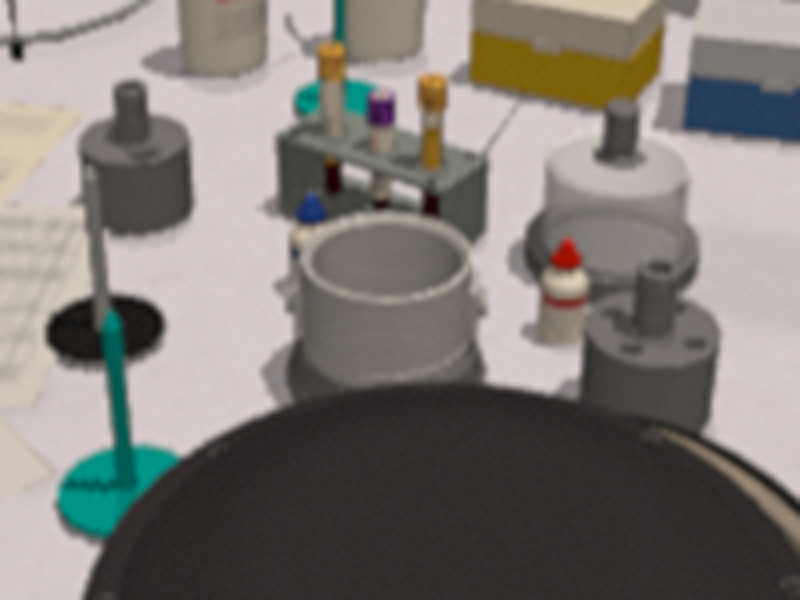

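```bash
cat > h.py <<'E'
import numpy as np, cv2
from scipy.optimize import least_squares
from cell import robot
P={n:robot.camera_params(n) for n in("side","top")}
def proj(n,X):
    p=P[n];c=np.atleast_2d(X)@p["R"].T+p["t"]
    return np.c_[p["fx"]*c[:,0]/c[:,2]+p["cx"],p["fy"]*c[:,1]/c[:,2]+p["cy"]]
def cast(n,uv,z):
    p=P[n];uv=np.atleast_2d(uv).astype(float)
    d=np.c_[(uv[:,0]-p["cx"])/p["fx"],(uv[:,1]-p["cy"])/p["fy"],np.ones(len(uv))]@p["R"]
    o=-p["R"].T@p["t"]
    return o+d*((z-o[2])/d[:,2])[:,None]
def tri(uvs,uvt):
    A=[];b=[]
    for n,uv in(("side",uvs),("top",uvt)):
        p=P[n];o=-p["R"].T@p["t"];d=np.array([(uv[0]-p["cx"])/p["fx"],(uv[1]-p["cy"])/p["fy"],1])@p["R"];d/=np.linalg.norm(d)
        M=np.eye(3)-np.outer(d,d);A.append(M);b.append(M@o)
    A=np.vstack(A);b=np.hstack(b);return np.linalg.lstsq(A,b,rcond=None)[0]
def ring(n,g,c,z,r0,band=.008,sign=None,angs=np.arange(0,360,5),it=4):
    """radial edge of radius ~r0 about c at height z; robust fit of centre with fixed radius r0"""
    c=np.array(c,float)
    g=cv2.GaussianBlur(g.astype(np.float32),(0,0),.8)
    for k in range(it):
        rs=np.arange(r0-band,r0+band,.0004);pts=[]
        for a in np.radians(angs):
            e=np.array([np.cos(a),np.sin(a)])
            X=np.c_[c+rs[:,None]*e,np.full(len(rs),z)]
            uv=proj(n,X).astype(np.float32)
            s=cv2.remap(g,uv[:,0].copy(),uv[:,1].copy(),cv2.INTER_LINEAR).ravel()
            d=np.gradient(s); q=abs(d) if sign is None else d*sign
            i=q.argmax()
            if q[i]>1: pts.append(X[i,:2])
        pts=np.array(pts)
        f=least_squares(lambda v:np.hypot(*(pts-v[:2]).T)-v[2],[*c,r0],loss="soft_l1",f_scale=.001)
        c=f.x[:2];band=max(.004,band*.7)
    return c,f.x[2],np.median(abs(f.fun)),len(pts)
E
cat > m0.py <<'E'
from h import *
T=cv2.imread("pics/top0.png");S=cv2.imread("pics/side0.png");g=T.max(2);gs=S.max(2)
z=lambda x,y:((x+.5)/3.6-.5+150,(y+.5)/3.6-.5+130)
zs=lambda x,y:((x+.5)/4-.5+170,(y+.5)/4-.5+130)
def c(n,uv,h):return cast(n,[uv],h)[0][:2].round(4)
print("foot pad",c("top",z(190,407),.008),"rodtip",c("top",z(168,390),.104),"tri tip",tri(zs(91,167),z(168,390)).round(4))
print(" side pad",c("side",zs(106,329),.008),"side tip",c("side",zs(91,167),.104))
print("b2 top",c("top",z(102,190),.05),"hub",c("top",z(89,171),.084),"holes",c("top",z(75,160),.05),c("top",z(125,205),.05))
print(" side hub",c("side",zs(131,88),.084))
print("bucket",c("top",z(440,356),.074),c("side",zs(388,257),.074))
for t,s in(((272,76),(332,48)),((393,106),(434,80))):print("tube",c("top",z(*t),.105),c("side",zs(*s),.105),tri(zs(*s),z(*t)).round(4))
print("purple",c("top",z(334,101),.085))
print("lid knob",c("top",z(577,80),.098),c("side",zs(622,107),.098))
print("b4 hub",c("top",z(672,318),.084))
print("ring foot",ring("top",g,c("top",z(190,407),.008),.008,.033))
print("ring b2",ring("top",g,c("top",z(102,190),.05),.05,.033))
print("ring bucket out",ring("top",g,c("top",z(440,356),.074),.074,.043,sign=-1))
print("ring bucket in",ring("top",g,c("top",z(440,356),.074),.074,.0405,sign=1,band=.005))
print("ring bucket out side",ring("side",gs,c("side",zs(388,257),.074),.074,.043))
print("ring lid collar?",ring("top",g,c("top",z(577,80),.098),.012,.0505,sign=1))
print("vials",c("top",z(322,251),.05),c("top",z(563,240),.05))
E
python3 m0.py
```

```text
foot pad [0.4285 0.3281] rodtip [0.4293 0.3281] tri tip [0.4298 0.3271 0.1042]
 side pad [0.4269 0.3249] side tip [0.4306 0.3262]
b2 top [0.5566 0.3749] hub [0.5606 0.3765] holes [0.5756 0.3913] [0.5469 0.3611]
 side hub [0.5598 0.3732]
bucket [0.4474 0.1754] [0.4464 0.1714]
tube [0.6085 0.2672] [0.6105 0.2659] [0.6087 0.2662 0.1056]
tube [0.5884 0.198 ] [0.5888 0.1955] [0.589  0.1968 0.1046]
purple [0.5979 0.2326]
lid knob [0.6023 0.0914] [0.6057 0.091 ]
b4 hub [0.4641 0.0427]
ring foot (array([0.42843587, 0.32840002]), np.float64(0.032245341542278316), np.float64(0.00028164646952324665), 72)
ring b2 (array([0.55581662, 0.37364569]), np.float64(0.03608032909743853), np.float64(0.0008374434358048299), 72)
ring bucket out (array([0.44735329, 0.17465024]), np.float64(0.0429931973926981), np.float64(0.0003570907299737698), 42)
ring bucket in (array([0.44822884, 0.17421125]), np.float64(0.03789501498981504), np.float64(0.0005277365237557098), 72)
ring bucket out side (array([0.44788007, 0.17731003]), np.float64(0.04353454789728735), np.float64(0.0021809446430131503), 72)
ring lid collar? (array([0.60145896, 0.09213575]), np.float64(0.052325557533861235), np.float64(0.0010664255946591546), 72)
vials [0.5152 0.2433] [0.5174 0.0996]
```

```bash
cat > p.py <<'E'
import sys,numpy as np
from h import *
from scipy.spatial.transform import Rotation as Ro
def st():
    o=robot.observe();R=Ro.from_euler("xyz",o["tool_rot"]).as_matrix()
    ja=np.degrees(np.arctan2(R[1,1],R[0,1]))
    print("t%.2f"%o["time"],"tcp",o["tool_pos"].round(4),"jaw%.1f"%ja,"q6 %.2f"%o["qpos"][5],"F",o["contact_force"].round(1),"open %.4f"%o["opening"],"down",R[:,0].round(3))
    return o,R,ja
def plan(x,y,z,ang=None):
    o,R,ja=st()
    d=R.T@(np.array([x,y,z])-o["tool_pos"])
    tw=0
    if ang is not None:
        a=(ang-ja+90)%180-90   # world ccw turn; tool x points down -> twist=-a
        tw=-a
    print("  inc",(d/.4).round(4),"twist",round(tw/60,3),"| mm",(d*1000).round(1),"rows>=%.1f"%max(np.linalg.norm(d)/.0625,abs(tw)/10.7))
if __name__=="__main__":
    a=[float(v) for v in sys.argv[1:]]
    plan(*a) if a else st()
E
python3 - <<'E'
from h import *
for n,uv in(("blue",(200,40)),("red",(150,68)),("turqrod",(204,97)),("bluebody",(200,60)),("redbody",(157,90))):print(n,cast("top",[uv],.12)[0].round(3))
print(cast("top",[(210,108)],.005)[0])
E
python3 p.py 0.429 0.3275 0.16 60
```

```text
blue [0.851 0.316 0.12 ]
red [0.791 0.423 0.12 ]
turqrod [0.722 0.309 0.12 ]
bluebody [0.805 0.316 0.12 ]
redbody [0.741 0.407 0.12 ]
[0.74118796 0.30872344 0.005     ]
t0.10 tcp [0.1301 0.5082 0.2261] jaw75.6 q6 -0.15 F [-0.3  0.3 -0.4] open 0.0923 down [-0.001 -0.001 -1.   ]
  inc [ 0.1655 -0.2521  0.8359] twist 0.261 | mm [  66.2 -100.8  334.4] rows>=5.7
```

Emit:
move_arm([
  [0.03, -0.04, 0.14, 0.05],
  [0.06, -0.09, 0.29, 0.1],
  [0.09, -0.14, 0.44, 0.15],
  [0.12, -0.19, 0.59, 0.2],
  [0.15, -0.24, 0.74, 0.26],
])

```text
time: 0.72
tool_pos: [0.3884, 0.3448, 0.1676]
tool_rot: [-2.807, 1.571, 2.951]
contact_force: [1.0, 0.6, -0.1]
opening: 0.0919
```

```bash
python3 p.py 0.429 0.3275 0.13 60
```

```text
t0.72 tcp [0.3884 0.3448 0.1676] jaw59.9 q6 -0.47 F [ 1.   0.6 -0.1] open 0.0919 down [-0.  0. -1.]
  inc [0.0939 0.0135 0.1096] twist -0.001 | mm [37.6  5.4 43.8] rows>=0.9
```

Emit:
move_arm([
  [0.04, 0.006, 0.05, 0],
  [0.08, 0.013, 0.108, 0],
  [0.08, 0.013, 0.108, 0],
  [0.08, 0.013, 0.108, 0],
])

```text
time: 1.23
tool_pos: [0.4262, 0.3298, 0.1361]
tool_rot: [-2.792, 1.57, 2.969]
contact_force: [0.0, -0.3, 0.4]
opening: 0.0916
```

```bash
python3 - <<'E'
from h import *
im=robot.read_camera("top"); s=robot.read_camera("side")
cv2.imwrite("pics/a.png",np.hstack([cv2.resize(im[190:290,150:260,::-1],None,fx=3.6,fy=3.6),cv2.resize(s[130:230,160:270,::-1],None,fx=3.6,fy=3.6)]))
E
python3 p.py 0.429 0.3275 0.071 60
```

```text
t1.32 tcp [0.4263 0.33   0.1366] jaw60.1 q6 -0.53 F [-0.5 -0.   1. ] open 0.0917 down [ 0.001  0.001 -1.   ]
  inc [ 0.1641 -0.0021  0.0088] twist 0.002 | mm [65.6 -0.9  3.5] rows>=1.1
```

View pics/a.png

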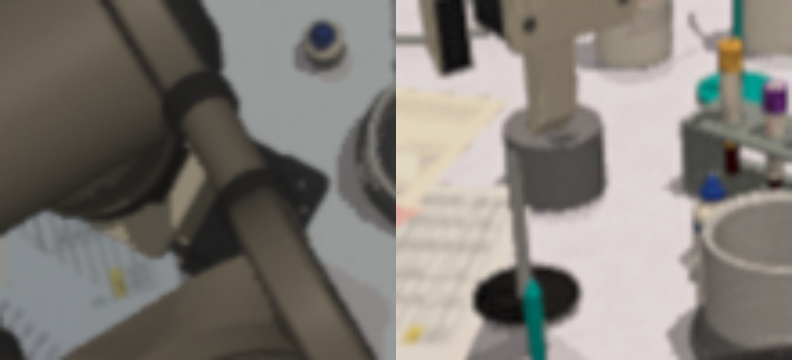

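Emit:
move_arm([
  [0.06, -0.002, 0.009, 0],
  [0.12, -0.002, 0.009, 0],
  [0.164, -0.002, 0.009, 0],
  [0.164, -0.002, 0.009, 0],
], gripper=0.7, squeeze=8)

```text
time: 1.82
tool_pos: [0.4286, 0.3268, 0.07]
tool_rot: [-2.184, 1.569, -2.706]
contact_force: [0.8, 0.1, -0.6]
opening: 0.0564
```

```bash
python3 - <<'E'
from h import *
im=robot.read_camera("top"); s=robot.read_camera("side")
cv2.imwrite("pics/b.png",np.hstack([cv2.resize(im[190:290,150:260,::-1],None,fx=3.6,fy=3.6),cv2.resize(s[130:230,160:270,::-1],None,fx=3.6,fy=3.6)]))
E
python3 p.py 0.429 0.3275 0.071 60
```

```text
t1.93 tcp [0.4298 0.3272 0.0714] jaw60.1 q6 -0.54 F [ 0.1 -0.4  0.6] open 0.0482 down [ 0.001  0.001 -1.   ]
  inc [ 0.0011 -0.0004 -0.0021] twist 0.001 | mm [ 0.4 -0.2 -0.8] rows>=0.0
```

View pics/b.png

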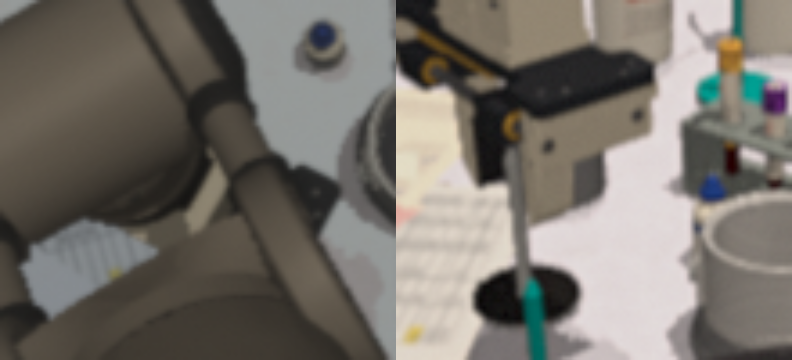

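Emit:
move_arm([
  [0, 0, 0, 0],
  [0, 0, 0, 0],
  [0, 0, 0, 0],
], gripper=0.8)

```text
time: 2.3
tool_pos: [0.4299, 0.3266, 0.0709]
tool_rot: [1.115, 1.57, 0.592]
contact_force: [0.6, 0.7, -0.4]
opening: 0.0199
```

```bash
python3 - <<'E'
from h import *
s=robot.read_camera("side")
cv2.imwrite("pics/c.png",cv2.resize(s[120:230,150:270,::-1],None,fx=5,fy=5))
E
python3 p.py
```

```text
t2.35 tcp [0.4298 0.3266 0.0708] jaw60.0 q6 -0.54 F [ 0.4  0.3 -0.2] open 0.0194 down [ 0.  0. -1.]
```

View pics/c.png

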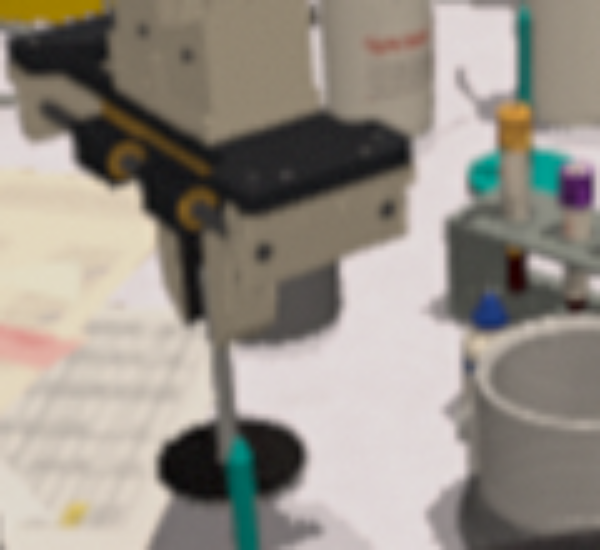

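Emit:
move_arm([
  [0, 0, 0, 0],
  [0, 0, 0, 0],
  [0, 0, 0, 0],
], gripper=1.0, squeeze=10)

```text
time: 2.72
tool_pos: [0.4296, 0.3265, 0.0704]
tool_rot: [-2.193, 1.57, -2.716]
contact_force: [0.3, -0.5, -0.9]
opening: 0.0084
```

Emit:
move_arm([
  [0, 0, 0, 0],
  [0, 0, 0, 0],
], squeeze=25)

```text
time: 2.98
tool_pos: [0.4297, 0.3266, 0.0704]
tool_rot: [-2.483, 1.571, -3.006]
contact_force: [-0.7, -0.1, -2.2]
opening: 0.0082
```

```bash
python3 p.py 0.4298 0.3266 0.165; python3 p.py 0.4475 0.1735 0.165
```

```text
t2.98 tcp [0.4297 0.3266 0.0704] jaw60.0 q6 -0.54 F [-0.7 -0.1 -2.2] open 0.0082 down [-0. -0. -1.]
  inc [-2.364e-01  2.000e-04  2.000e-04] twist 0.0 | mm [-94.6   0.1   0.1] rows>=1.5
t2.98 tcp [0.4297 0.3266 0.0704] jaw60.0 q6 -0.54 F [-0.7 -0.1 -2.2] open 0.0082 down [-0. -0. -1.]
  inc [-0.2364 -0.3093  0.2297] twist 0.0 | mm [ -94.6 -123.7   91.9] rows>=2.9
```

Emit:
move_arm([
  [-0.03, 0, 0, 0],
  [-0.1, 0, 0, 0],
  [-0.18, 0, 0, 0],
  [-0.25, 0, 0, 0],
  [-0.25, 0, 0, 0],
])

```text
time: 3.6
tool_pos: [0.431, 0.3273, 0.1733]
tool_rot: [1.044, 1.565, 0.521]
contact_force: [0.3, 0.2, -1.6]
opening: 0.0082
```

Emit:
move_arm([
  [0, -0.06, 0.045, 0],
  [0, -0.14, 0.105, 0],
  [0, -0.22, 0.165, 0],
  [0, -0.29, 0.215, 0],
  [0, -0.309, 0.23, 0],
])

```text
time: 4.22
tool_pos: [0.4473, 0.172, 0.1697]
tool_rot: [-2.396, 1.569, -2.922]
contact_force: [0.8, 0.7, -1.4]
opening: 0.0081
```

Emit:
move_arm([
  [0, 0, 0, 0],
  [0, 0, 0, 0],
])

```text
time: 4.47
tool_pos: [0.4475, 0.1745, 0.1703]
tool_rot: [2.611, 1.57, 2.089]
contact_force: [-0.1, -0.4, -1.3]
opening: 0.008
```

```bash
python3 - <<'E'
from h import *
im=robot.read_camera("top"); s=robot.read_camera("side")
cv2.imwrite("pics/d.png",np.hstack([cv2.resize(im[170:280,220:330,::-1],None,fx=3.6,fy=3.6),cv2.resize(s[100:210,210:320,::-1],None,fx=3.6,fy=3.6)]))
E
python3 p.py 0.4475 0.1735 0.083
```

```text
t4.58 tcp [0.4475 0.1745 0.1703] jaw60.1 q6 -0.84 F [-0.6 -0.5 -0.6] open 0.0084 down [-0.  0. -1.]
  inc [ 0.2184 -0.0021  0.0013] twist 0.0 | mm [87.3 -0.8  0.5] rows>=1.4
```

View pics/d.png

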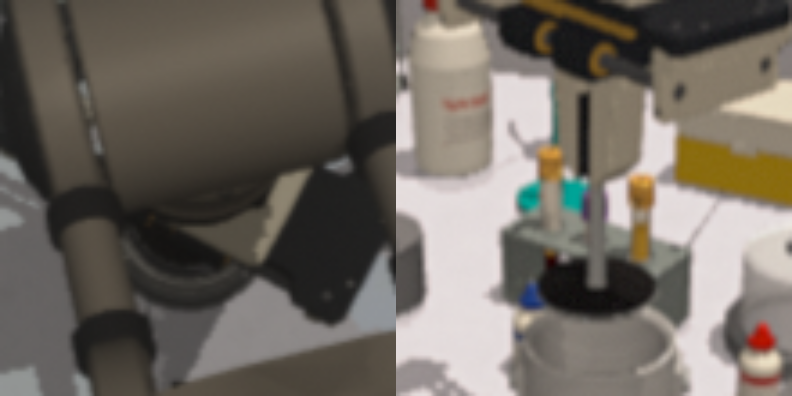

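Run:
```python
from h import *
print(proj("side",[[.4475,.1745,.1075],[.4475,.174,.074]]), cast("side",[(266.1,180)],.1075), cast("side",[(210+(599-396)/3.6,100+350/3.6)],.074))
s=robot.read_camera("side");cv2.imwrite("pics/e.png",cv2.resize(s[150:240,230:320,::-1],None,fx=6,fy=6))
```

```text
[[265.39163649 178.58609742]
 [265.59118116 193.36640074]] [[0.44263923 0.17126651 0.1075    ]] [[0.43422476 0.16750141 0.074     ]]
```

View pics/e.png

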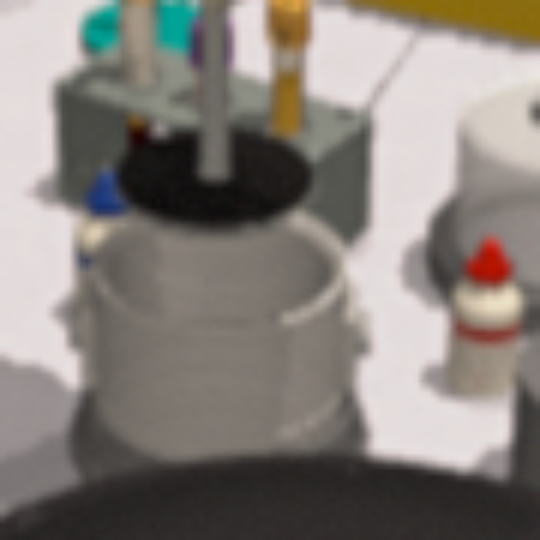

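Emit:
move_arm([
  [0.04, -0.003, 0.001, 0],
  [0.08, -0.003, 0.001, 0],
  [0.12, -0.003, 0.001, 0],
  [0.16, -0.003, 0.001, 0],
  [0.19, -0.003, 0.001, 0],
])

```text
time: 5.25
tool_pos: [0.4472, 0.1728, 0.0938]
tool_rot: [-2.82, 1.57, 2.941]
contact_force: [-0.2, 0.5, -0.9]
opening: 0.0079
```

Emit:
move_arm([
  [0.01, 0, 0, 0],
  [0.018, 0, 0, 0],
  [0.02, 0, 0, 0],
  [0.02, 0, 0, 0],
])

```text
time: 5.75
tool_pos: [0.4476, 0.1723, 0.0868]
tool_rot: [0.887, 1.57, 0.364]
contact_force: [0.4, -0.6, -1.3]
opening: 0.0082
```

```bash
python3 p.py 0.4475 0.1735 0.083
```

```text
t5.75 tcp [0.4476 0.1723 0.0868] jaw60.0 q6 -0.84 F [ 0.4 -0.6 -1.3] open 0.0082 down [ 0.001  0.    -1.   ]
  inc [ 0.0095  0.0023 -0.0018] twist 0.0 | mm [ 3.8  0.9 -0.7] rows>=0.1
```

Emit:
move_arm([
  [0.004, 0, 0, 0],
  [0.007, 0, 0, 0],
  [0.01, 0, 0, 0],
  [0.01, 0, 0, 0],
  [0.01, 0, 0, 0],
])

```text
time: 6.38
tool_pos: [0.4475, 0.1723, 0.0825]
tool_rot: [1.83, 1.571, 1.307]
contact_force: [0.1, 0.2, -1.2]
opening: 0.008
```

Emit:
move_arm([
  [0.002, 0, 0, 0],
  [0.004, 0, 0, 0],
  [0.004, 0, 0, 0],
  [0.004, 0, 0, 0],
])

```text
time: 6.88
tool_pos: [0.4477, 0.1724, 0.082]
tool_rot: [0.831, 1.57, 0.308]
contact_force: [-3.7, 0.6, 10.4]
opening: 0.0089
```

Emit:
move_arm([
  [-0.002, 0, 0, 0],
  [-0.002, 0, 0, 0],
])

```text
time: 7.12
tool_pos: [0.4477, 0.1724, 0.0821]
tool_rot: [1.005, 1.57, 0.482]
contact_force: [-0.2, 0.0, 5.5]
opening: 0.0082
```

Emit:
move_arm([
  [0, 0, 0, 0],
  [0, 0, 0, 0],
  [0, 0, 0, 0],
  [-0.05, 0, 0, 0],
  [-0.15, 0, 0, 0],
], gripper=0.6)

```text
time: 7.75
tool_pos: [0.4463, 0.172, 0.141]
tool_rot: [-2.428, 1.567, -2.952]
contact_force: [0.1, -0.4, 0.1]
opening: 0.0365
```

```bash
python3 p.py 0.5585 0.3745 0.17 46
```

```text
t7.75 tcp [0.4463 0.172  0.141 ] jaw60.0 q6 -0.84 F [ 0.1 -0.4  0.1] open 0.0365 down [-0.004 -0.001 -1.   ]
  inc [-0.074   0.5784 -0.0102] twist 0.234 | mm [-29.6 231.4  -4.1] rows>=3.7
```

Emit:
move_arm([
  [-0.02, 0.12, 0, 0.05],
  [-0.02, 0.26, -0.005, 0.1],
  [-0.02, 0.4, -0.008, 0.16],
  [0, 0.52, -0.01, 0.23],
  [0.02, 0.578, -0.01, 0.234],
], gripper=0.35)

```text
time: 8.38
tool_pos: [0.5599, 0.3768, 0.1327]
tool_rot: [2.466, 1.571, 1.699]
contact_force: [-1.0, -0.4, -0.1]
opening: 0.0596
```

Emit:
move_arm([
  [0, 0, 0, 0],
  [0, 0, 0, 0],
])

```text
time: 8.62
tool_pos: [0.5591, 0.3738, 0.1336]
tool_rot: [-1.645, 1.57, -2.413]
contact_force: [-0.1, -0.3, 0.1]
opening: 0.0602
```

```bash
python3 p.py 0.560 0.3747 0.061 46;python3 - <<'E'
from h import *
s=robot.read_camera("side");cv2.imwrite("pics/f.png",cv2.resize(s[110:230,160:330,::-1],None,fx=4.5,fy=4.5))
E
```

```text
t8.62 tcp [0.5591 0.3738 0.1336] jaw46.0 q6 -0.33 F [-0.1 -0.3  0.1] open 0.0602 down [-0.001 -0.001 -1.   ]
  inc [0.1815 0.0034 0.    ] twist -0.0 | mm [72.6  1.4  0. ] rows>=1.2
```

View pics/f.png

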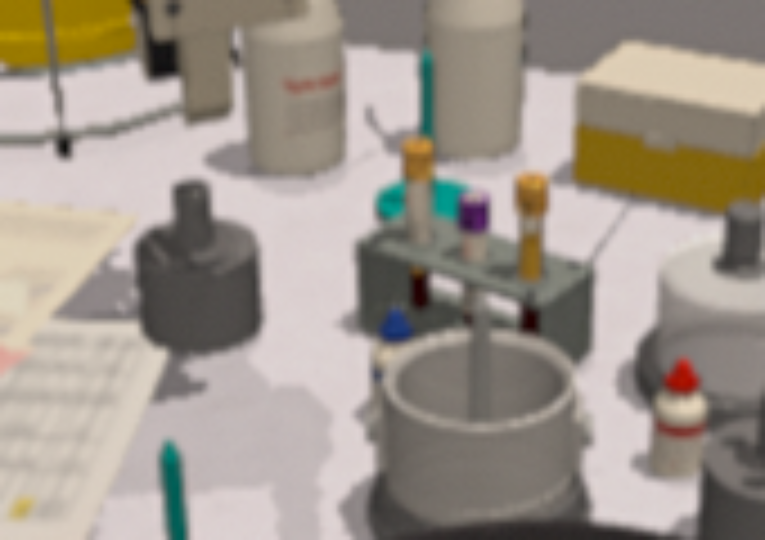

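Emit:
move_arm([
  [0.06, 0.003, 0, 0],
  [0.12, 0.003, 0, 0],
  [0.182, 0.003, 0, 0],
  [0.182, 0.003, 0, 0],
])

```text
time: 9.18
tool_pos: [0.5592, 0.3739, 0.0598]
tool_rot: [-1.892, 1.567, -2.661]
contact_force: [0.0, 0.5, 0.6]
opening: 0.0598
```

Emit:
move_arm([
  [0, 0, 0, 0],
  [0, 0, 0, 0],
  [0, 0, 0, 0],
  [0, 0, 0, 0],
  [0, 0, 0, 0],
], gripper=1.0, squeeze=8)

```text
time: 9.8
tool_pos: [0.5605, 0.3757, 0.0612]
tool_rot: [1.399, 1.57, 0.631]
contact_force: [0.4, 0.8, 0.7]
opening: 0.0208
```

Emit:
move_arm([
  [0, 0, 0, 0],
  [0, 0, 0, 0],
  [0, 0, 0, 0],
], squeeze=25)

```text
time: 10.18
tool_pos: [0.5606, 0.3756, 0.0612]
tool_rot: [1.381, 1.57, 0.613]
contact_force: [0.6, 1.8, 2.2]
opening: 0.02
```

```bash
python3 p.py 0.4477 0.1724 0.19 74
```

```text
t10.18 tcp [0.5606 0.3756 0.0612] jaw46.0 q6 -0.33 F [0.6 1.8 2.2] open 0.0200 down [ 0.001  0.001 -1.   ]
  inc [-0.3224 -0.5612  0.1501] twist -0.467 | mm [-129.  -224.5   60. ] rows>=4.3
```

Emit:
move_arm([
  [-0.04, 0, 0, 0],
  [-0.12, 0, 0, 0],
  [-0.22, 0, 0, 0],
  [-0.32, 0, 0, 0],
  [-0.345, 0, 0, 0],
])

```text
time: 10.8
tool_pos: [0.5613, 0.3759, 0.2029]
tool_rot: [1.24, 1.565, 0.472]
contact_force: [0.4, -0.2, -1.2]
opening: 0.02
```

Emit:
move_arm([
  [0, -0.08, 0.02, -0.06],
  [0, -0.18, 0.05, -0.15],
  [0, -0.28, 0.08, -0.24],
  [0, -0.39, 0.1, -0.33],
  [0, -0.48, 0.13, -0.42],
])

```text
time: 11.42
tool_pos: [0.4624, 0.1998, 0.198]
tool_rot: [-2.515, 1.568, -2.84]
contact_force: [0.4, -0.9, -0.1]
opening: 0.0202
```

Emit:
move_arm([
  [0, 0, 0, -0.04],
  [0, 0, 0, -0.047],
  [0, 0, 0, -0.047],
])

```text
time: 11.8
tool_pos: [0.4641, 0.2014, 0.1985]
tool_rot: [-2.7, 1.57, -2.979]
contact_force: [0.3, -0.3, -0.6]
opening: 0.0204
```

```bash
python3 p.py 0.4477 0.1724 0.19 74
```

```text
t11.80 tcp [0.4641 0.2014 0.1985] jaw74.0 q6 -1.03 F [ 0.3 -0.3 -0.6] open 0.0204 down [-0.001 -0.    -1.   ]
  inc [ 0.0212 -0.0809 -0.0195] twist -0.0 | mm [  8.5 -32.4  -7.8] rows>=0.5
```

Emit:
move_arm([
  [0, -0.04, -0.01, 0],
  [0, -0.081, -0.0195, 0],
  [0, -0.081, -0.0195, 0],
  [0, -0.081, -0.0195, 0],
])

```text
time: 12.3
tool_pos: [0.4481, 0.1721, 0.1992]
tool_rot: [0.798, 1.57, 0.519]
contact_force: [-0.4, 0.1, -1.3]
opening: 0.0202
```

```bash
python3 p.py 0.4477 0.1724 0.081 74;python3 - <<'E'
from h import *
s=robot.read_camera("side");cv2.imwrite("pics/g.png",cv2.resize(s[110:220,210:320,::-1],None,fx=5,fy=5))
E
```

```text
t12.30 tcp [0.4481 0.1721 0.1992] jaw74.0 q6 -1.08 F [-0.4  0.1 -1.3] open 0.0202 down [ 0.001  0.    -1.   ]
  inc [ 0.2954  0.0003 -0.0013] twist -0.001 | mm [ 1.182e+02  1.000e-01 -5.000e-01] rows>=1.9
```

View pics/g.png

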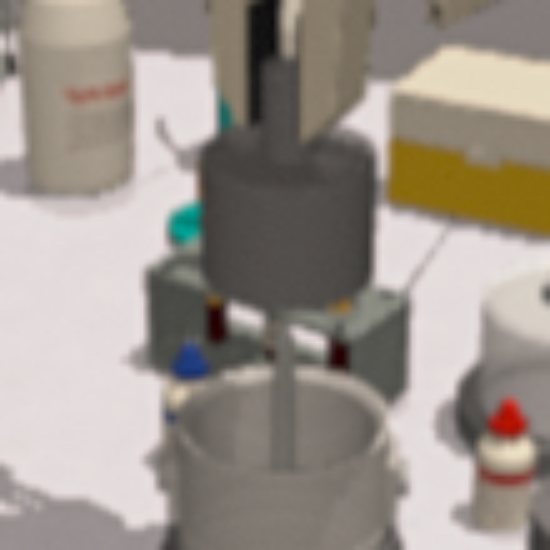

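Emit:
move_arm([
  [0.02, 0.003, 0, 0],
  [0.035, 0.003, 0, 0],
  [0.05, 0.003, 0, 0],
  [0.06, 0.003, 0, 0],
  [0.07, 0.003, 0, 0],
])

```text
time: 12.98
tool_pos: [0.4482, 0.1734, 0.1706]
tool_rot: [2.88, 1.571, 2.601]
contact_force: [-0.3, 0.1, -0.3]
opening: 0.0203
```

Emit:
move_arm([
  [0.01, 0, 0, 0],
  [0.02, 0, 0, 0],
  [0.03, 0, 0, 0],
  [0.03, 0, 0, 0],
])

```text
time: 13.48
tool_pos: [0.4481, 0.1734, 0.1586]
tool_rot: [-2.864, 1.57, 3.14]
contact_force: [0.4, -0.3, -1.0]
opening: 0.0201
```

Emit:
move_arm([
  [0.025, 0, 0, 0],
  [0.05, 0, 0, 0],
  [0.075, 0, 0, 0],
  [0.1, 0, 0, 0],
  [0.1, 0, 0, 0],
])

```text
time: 14.1
tool_pos: [0.4477, 0.1733, 0.118]
tool_rot: [-2.682, 1.569, -2.961]
contact_force: [-0.6, 0.4, -0.8]
opening: 0.0201
```

Emit:
move_arm([
  [0.02, 0, 0, 0],
  [0.04, 0, 0, 0],
  [0.06, 0, 0, 0],
  [0.075, 0, 0, 0],
  [0.075, 0, 0, 0],
])

```text
time: 14.72
tool_pos: [0.4481, 0.1733, 0.0884]
tool_rot: [-2.744, 1.57, -3.023]
contact_force: [-0.7, 0.8, -0.8]
opening: 0.0204
```

Seat at TCP ≈ 0.0812 (7 mm more).

Emit:
move_arm([
  [0.006, 0, 0, 0],
  [0.011, 0, 0, 0],
  [0.015, 0, 0, 0],
  [0.015, 0, 0, 0],
  [0.015, 0, 0, 0],
])

```text
time: 15.35
tool_pos: [0.4483, 0.1734, 0.083]
tool_rot: [1.007, 1.571, 0.728]
contact_force: [-0.4, 0.6, -1.2]
opening: 0.0204
```

Emit:
move_arm([
  [0.001, 0, 0, 0],
  [0.003, 0, 0, 0],
  [0.004, 0, 0, 0],
  [0.004, 0, 0, 0],
])

```text
time: 15.85
tool_pos: [0.4482, 0.1734, 0.0813]
tool_rot: [2.993, 1.571, 2.714]
contact_force: [-0.6, 0.8, -1.2]
opening: 0.0202
```

Emit:
move_arm([
  [0.001, 0, 0, 0],
  [0.003, 0, 0, 0],
  [0.003, 0, 0, 0],
  [0.003, 0, 0, 0],
])

```text
time: 16.35
tool_pos: [0.4483, 0.1735, 0.081]
tool_rot: [0.687, 1.57, 0.408]
contact_force: [-4.7, -0.6, 8.8]
opening: 0.0204
```

Emit:
move_arm([
  [-0.002, 0, 0, 0],
  [-0.002, 0, 0, 0],
])

```text
time: 16.6
tool_pos: [0.4483, 0.1734, 0.081]
tool_rot: [0.96, 1.57, 0.681]
contact_force: [-1.3, -0.0, 2.7]
opening: 0.0203
```

Emit:
move_arm([
  [-0.002, 0, 0, 0],
  [-0.002, 0, 0, 0],
  [-0.002, 0, 0, 0],
  [-0.08, 0, 0, 0],
  [-0.18, 0, 0, 0],
], gripper=0.6)

```text
time: 17.23
tool_pos: [0.4477, 0.1732, 0.153]
tool_rot: [-2.677, 1.569, -2.956]
contact_force: [-0.3, -0.1, -0.1]
opening: 0.0367
```

```bash
python3 p.py 0.589 0.1968 0.15 -15.8
```

```text
t17.23 tcp [0.4477 0.1732 0.153 ] jaw74.0 q6 -1.08 F [-0.3 -0.1 -0.1] open 0.0367 down [-0.002 -0.    -1.   ]
  inc [0.0067 0.1541 0.3234] twist 1.497 | mm [  2.7  61.6 129.4] rows>=8.4
```

Emit:
move_arm([
  [0, 0.04, 0.06, 0.17],
  [0, 0.08, 0.13, 0.34],
  [0, 0.12, 0.2, 0.51],
  [0, 0.154, 0.27, 0.68],
  [0, 0.154, 0.32, 0.85],
])

```text
time: 17.85
tool_pos: [0.5894, 0.1978, 0.1524]
tool_rot: [2.323, 1.571, 1.148]
contact_force: [1.0, 0.2, 0.4]
opening: 0.037
```

Emit:
move_arm([
  [0, 0, 0, 0.17],
  [0, 0, 0, 0.34],
  [0, 0, 0, 0.51],
  [0, 0, 0, 0.647],
  [0, 0, 0, 0.647],
])

```text
time: 18.48
tool_pos: [0.5882, 0.1973, 0.1527]
tool_rot: [-1.318, 1.571, 3.119]
contact_force: [0.6, -0.1, 0.2]
opening: 0.037
```

```bash
python3 p.py 0.589 0.1968 0.12 -15.8
python3 - <<'E'
from h import *
s=robot.read_camera("side");t=robot.read_camera("top")
cv2.imwrite("pics/i.png",np.hstack([cv2.resize(t[120:250,200:310,::-1],None,fx=3.5,fy=3.5),cv2.resize(s[100:230,220:330,::-1],None,fx=3.5,fy=3.5)]))
E
```

```text
t18.48 tcp [0.5882 0.1973 0.1527] jaw-15.7 q6 0.47 F [ 0.6 -0.1  0.2] open 0.0370 down [-0.  0. -1.]
  inc [0.0818 0.0022 0.0007] twist 0.001 | mm [32.7  0.9  0.3] rows>=0.5
```

View pics/i.png

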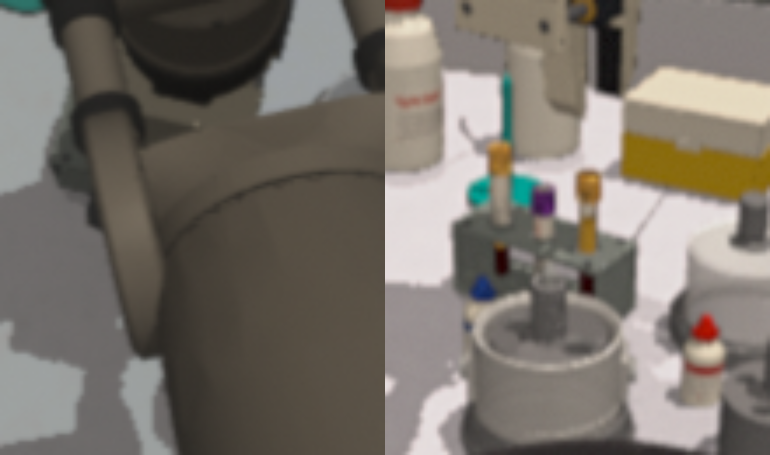

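Run:
```python
from h import *
q=lambda X:(proj("side",X)-[220,100])*3.5+[385,0]
print(q([[.589,.197,.1527],[.589-.0185*.96,.197+.0185*.27,.1527],[.589,.197,.105],[.589-.0285*.96,.197+.0285*.27,.1527]]))
```

```text
[[587.61366349 103.76730538]
 [570.82461216 112.8728433 ]
 [586.27822125 173.24905641]
 [561.53947788 117.90863362]]
```

Emit:
move_arm([
  [0.06, 0.001, 0, 0],
  [0.12, 0.001, 0, 0],
  [0.17, 0.001, 0, 0],
  [0.21, 0.001, 0, 0],
  [0.21, 0.001, 0, 0],
])

```text
time: 19.2
tool_pos: [0.5879, 0.1971, 0.0677]
tool_rot: [-1.131, 1.568, -2.977]
contact_force: [0.5, 0.0, -0.3]
opening: 0.0367
```

Emit:
move_arm([
  [0, 0, 0, 0],
  [0, 0, 0, 0],
  [0, 0, 0, 0],
  [0, 0, 0, 0],
], gripper=1.0, squeeze=6)

```text
time: 19.7
tool_pos: [0.589, 0.1974, 0.0696]
tool_rot: [2.116, 1.569, 0.269]
contact_force: [0.1, 0.5, 2.8]
opening: 0.0131
```

```bash
python3 p.py 0.589 0.1968 0.12 -15.8
python3 - <<'E'
from h import *
s=robot.read_camera("side")
cv2.imwrite("pics/j.png",cv2.resize(s[100:230,220:330,::-1],None,fx=4,fy=4))
E
```

```text
t19.70 tcp [0.589  0.1974 0.0696] jaw-15.8 q6 0.48 F [0.1 0.5 2.8] open 0.0131 down [ 0.001  0.    -1.   ]
  inc [-0.1259  0.0005  0.0012] twist -0.0 | mm [-50.4   0.2   0.5] rows>=0.8
```

View pics/j.png

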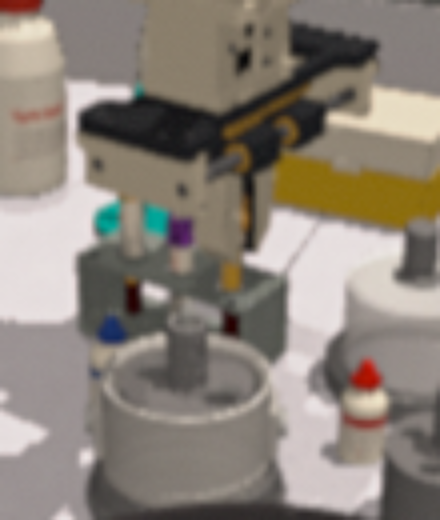

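Emit:
move_arm([
  [0, 0, 0, 0],
  [-0.05, 0, 0, 0],
  [-0.15, 0, 0, 0],
  [-0.25, 0, 0, 0],
  [-0.33, 0, 0, 0],
], squeeze=10)

```text
time: 20.38
tool_pos: [0.5886, 0.1972, 0.2022]
tool_rot: [2.219, 1.57, 0.372]
contact_force: [-0.2, -0.4, 0.2]
opening: 0.0126
```

```bash
python3 p.py
python3 - <<'E'
from h import *
s=robot.read_camera("side");t=robot.read_camera("top")
cv2.imwrite("pics/k.png",np.hstack([cv2.resize(t[190:270,220:320,::-1],None,fx=3.8,fy=3.8),cv2.resize(s[150:230,220:320,::-1],None,fx=3.8,fy=3.8)]))
cv2.imwrite("pics/k2.png",cv2.resize(s[160:220,240:300,::-1],None,fx=10,fy=10,interpolation=cv2.INTER_CUBIC))
E
```

```text
t20.38 tcp [0.5886 0.1972 0.2022] jaw-15.8 q6 0.48 F [-0.2 -0.4  0.2] open 0.0126 down [ 0.  0. -1.]
```

View pics/k.png

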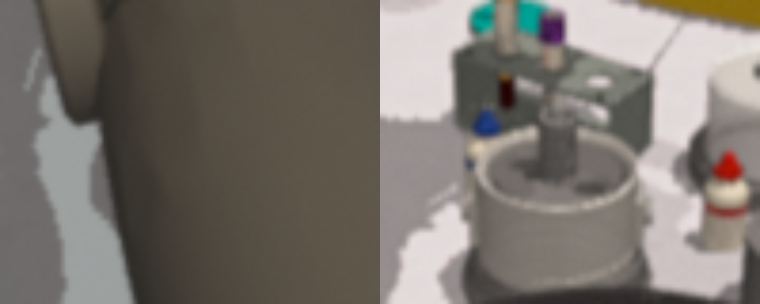

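View pics/k2.png

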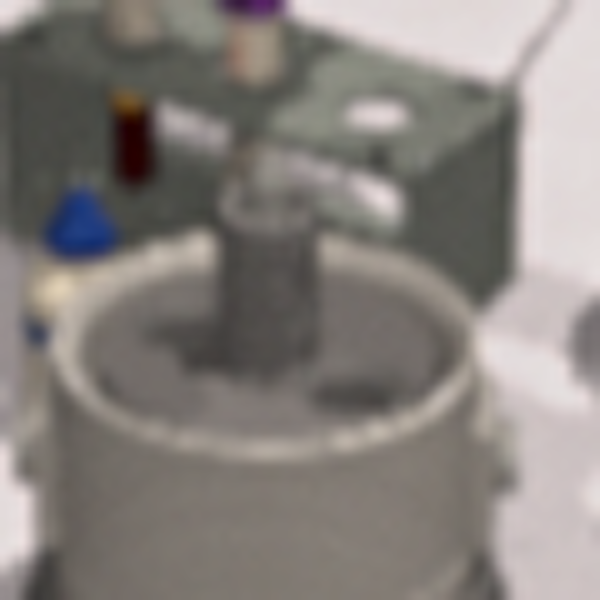

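```bash
python3 - <<'E'
from h import *
q=lambda x,y:(240+(x+.5)/10-.5,160+(y+.5)/10-.5)
print("R",cast("side",[q(356,390)],.070),"L",cast("side",[q(190,335)],.070))
print("hub top",cast("side",[q(268,203)],.104))
c=np.array([.448,.1732]);e=np.array([np.cos(np.radians(74)),np.sin(np.radians(74))])
for s in(1,-1):
  p=c+s*.0205*e;print(p,(proj("side",[[*p,.07]])-[239.5,159.5])*10)
E
python3 p.py 0.4423 0.1535 0.2022 -15.8
```

```text
R [[0.44162998 0.15181922 0.07      ]] L [[0.45003185 0.19000494 0.07      ]]
hub top [[0.44930912 0.17315514 0.104     ]]
[0.45365057 0.19290586] [[183.47679644 324.33814667]]
[0.44234943 0.15349414] [[349.63741751 387.15874568]]
t20.48 tcp [0.5903 0.1976 0.2048] jaw-15.8 q6 0.48 F [ 0.4  0.2 -0.2] open 0.0130 down [ 0.007  0.002 -1.   ]
  inc [ 0.0037 -0.326   0.2069] twist -0.0 | mm [   1.5 -130.4   82.8] rows>=2.5
```

Emit:
move_arm([
  [0, -0.06, 0.04, 0],
  [0, -0.14, 0.09, 0],
  [0, -0.22, 0.14, 0],
  [0, -0.29, 0.185, 0],
  [0, -0.323, 0.207, 0],
])

```text
time: 21.1
tool_pos: [0.4394, 0.1523, 0.1998]
tool_rot: [-1.131, 1.568, -2.978]
contact_force: [0.6, -0.0, -0.2]
opening: 0.0127
```

Emit:
move_arm([
  [0, 0, 0, 0],
  [0, 0, 0, 0],
])

```text
time: 21.35
tool_pos: [0.4423, 0.1529, 0.2005]
tool_rot: [-2.004, 1.571, 2.432]
contact_force: [-0.7, 0.2, -0.1]
opening: 0.0126
```

```bash
python3 p.py 0.442 0.153 0.16 -15.8
python3 - <<'E'
from h import *
s=robot.read_camera("side")
cv2.imwrite("pics/l.png",cv2.resize(s[110:220,220:320,::-1],None,fx=5.4,fy=5.4,interpolation=cv2.INTER_CUBIC))
E
```

```text
t21.35 tcp [0.4423 0.1529 0.2005] jaw-15.8 q6 0.44 F [-0.7  0.2 -0.1] open 0.0126 down [-0.  0. -1.]
  inc [ 1.013e-01 -8.000e-04 -1.000e-04] twist -0.0 | mm [40.5 -0.3 -0.1] rows>=0.6
```

View pics/l.png

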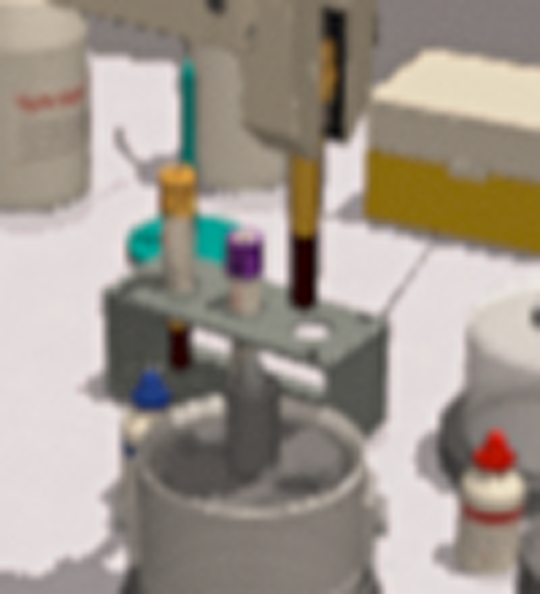

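```bash
python3 - <<'E'
from h import *
print((proj("side",[[.4423,.1529,.137],[.4423,.1529,.07]])-[219.5,109.5])*5.4)
E
python3 p.py 0.442 0.1537 0.142 -15.8
```

```text
[[300.99296131 316.10811096]
 [298.30006872 479.42761343]]
t21.40 tcp [0.4424 0.1529 0.2005] jaw-15.8 q6 0.44 F [ 0.8 -0.2 -0.2] open 0.0126 down [-0.  0. -1.]
  inc [ 0.1463 -0.0015 -0.0017] twist -0.0 | mm [58.5 -0.6 -0.7] rows>=0.9
```

Emit:
move_arm([
  [0.04, -0.001, -0.002, 0],
  [0.09, -0.001, -0.002, 0],
  [0.14, -0.001, -0.002, 0],
  [0.14, -0.001, -0.002, 0],
])

```text
time: 21.9
tool_pos: [0.4411, 0.1536, 0.1435]
tool_rot: [-1.148, 1.567, -2.994]
contact_force: [0.2, -0.0, -0.0]
opening: 0.0127
```

```bash
python3 p.py 0.442 0.1537 0.16 -15.8
python3 - <<'E'
from h import *
s=robot.read_camera("side")
cv2.imwrite("pics/m.png",cv2.resize(s[160:220,240:300,::-1],None,fx=8,fy=8,interpolation=cv2.INTER_CUBIC))
E
```

```text
t21.90 tcp [0.4411 0.1536 0.1435] jaw-15.8 q6 0.45 F [ 0.2 -0.  -0. ] open 0.0127 down [-0.003 -0.001 -1.   ]
  inc [-0.0414  0.0019 -0.0008] twist -0.0 | mm [-16.5   0.8  -0.3] rows>=0.3
```

View pics/m.png

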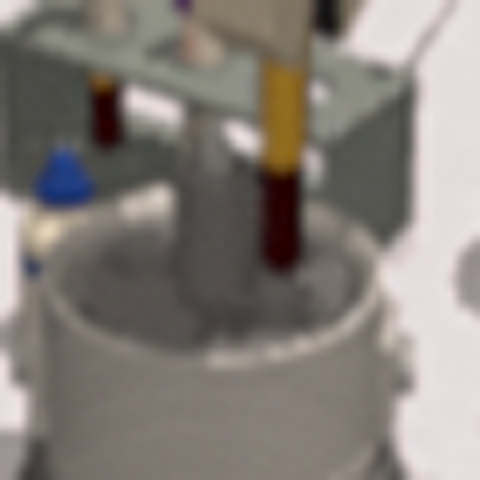

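Emit:
move_arm([
  [0.01, -0.002, 0, 0],
  [0.02, -0.002, 0, 0],
  [0.03, -0.002, 0, 0],
  [0.04, -0.002, 0, 0],
  [0.04, -0.002, 0, 0],
])

```text
time: 22.58
tool_pos: [0.4406, 0.1538, 0.1286]
tool_rot: [-1.221, 1.57, -3.068]
contact_force: [0.5, 0.0, 0.7]
opening: 0.0129
```

```bash
python3 p.py 0.442 0.1537 0.16 -15.8
python3 - <<'E'
from h import *
s=robot.read_camera("side")
cv2.imwrite("pics/n.png",cv2.resize(s[160:220,240:300,::-1],None,fx=8,fy=8,interpolation=cv2.INTER_CUBIC))
E
```

```text
t22.57 tcp [0.4406 0.1538 0.1286] jaw-15.8 q6 0.45 F [0.5 0.  0.7] open 0.0129 down [-0.001 -0.    -1.   ]
  inc [-0.0785  0.0034 -0.0007] twist -0.0 | mm [-31.4   1.4  -0.3] rows>=0.5
```

View pics/n.png

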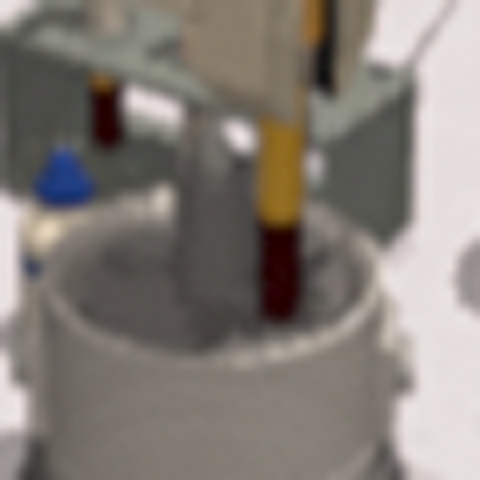

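Emit:
move_arm([
  [0.008, 0, 0, 0],
  [0.016, 0, 0, 0],
  [0.024, 0, 0, 0],
  [0.024, 0, 0, 0],
])

```text
time: 23.12
tool_pos: [0.4406, 0.1538, 0.119]
tool_rot: [-1.254, 1.57, -3.101]
contact_force: [-0.5, -0.1, -0.1]
opening: 0.013
```

```bash
python3 p.py 0.442 0.1537 0.16 -15.8
python3 - <<'E'
from h import *
s=robot.read_camera("side")
cv2.imwrite("pics/o.png",cv2.resize(s[160:220,240:300,::-1],None,fx=8,fy=8,interpolation=cv2.INTER_CUBIC))
E
```

```text
t23.12 tcp [0.4406 0.1538 0.119 ] jaw-15.8 q6 0.45 F [-0.5 -0.1 -0.1] open 0.0130 down [-0.001 -0.    -1.   ]
  inc [-0.1025  0.0033 -0.0006] twist -0.0 | mm [-41.    1.3  -0.2] rows>=0.7
```

View pics/o.png

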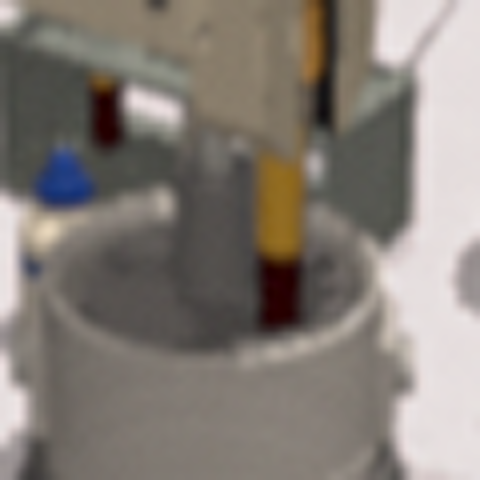

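Emit:
move_arm([
  [0.015, 0, 0, 0],
  [0.03, 0, 0, 0],
  [0.045, 0, 0, 0],
  [0.06, 0, 0, 0],
  [0.07, 0, 0, 0],
])

```text
time: 23.8
tool_pos: [0.4407, 0.1538, 0.0908]
tool_rot: [-1.348, 1.57, 3.088]
contact_force: [-0.6, 0.6, 0.3]
opening: 0.0128
```

Emit:
move_arm([
  [0.004, 0, 0, 0],
  [0.008, 0, 0, 0],
  [0.01, 0, 0, 0],
  [0.01, 0, 0, 0],
])

```text
time: 24.3
tool_pos: [0.4408, 0.1539, 0.0874]
tool_rot: [2.376, 1.571, 0.529]
contact_force: [-0.2, 0.5, 0.6]
opening: 0.0128
```

Emit:
move_arm([
  [0.003, 0, 0, 0],
  [0.006, 0, 0, 0],
  [0.008, 0, 0, 0],
  [0.008, 0, 0, 0],
])

```text
time: 24.8
tool_pos: [0.4408, 0.1539, 0.084]
tool_rot: [-1.679, 1.571, 2.757]
contact_force: [0.8, -0.2, 0.5]
opening: 0.013
```

Emit:
move_arm([
  [0.002, 0, 0, 0],
  [0.003, 0, 0, 0],
  [0.003, 0, 0, 0],
])

```text
time: 25.18
tool_pos: [0.4411, 0.154, 0.0835]
tool_rot: [2.101, 1.57, 0.255]
contact_force: [-0.9, 0.8, 5.0]
opening: 0.0127
```

Emit:
move_arm([
  [-0.001, 0, 0, 0],
  [-0.001, 0, 0, 0],
  [-0.001, 0, 0, 0],
  [-0.06, 0, 0, 0],
  [-0.16, 0, 0, 0],
], gripper=0.6)

```text
time: 25.8
tool_pos: [0.4398, 0.1537, 0.1465]
tool_rot: [-1.15, 1.567, -2.997]
contact_force: [1.3, 0.4, -0.2]
opening: 0.037
```

```bash
python3 p.py 0.6087 0.2666 0.15 -15.8
python3 - <<'E'
from h import *
s=robot.read_camera("side")
cv2.imwrite("pics/q.png",cv2.resize(s[130:220,220:310,::-1],None,fx=6,fy=6,interpolation=cv2.INTER_CUBIC))
E
```

```text
t25.80 tcp [0.4398 0.1537 0.1465] jaw-15.8 q6 0.45 F [ 1.3  0.4 -0.2] open 0.0370 down [-0.004 -0.001 -1.   ]
  inc [-0.0105  0.3293 -0.3867] twist -0.0 | mm [  -4.2  131.7 -154.7] rows>=3.3
```

View pics/q.png

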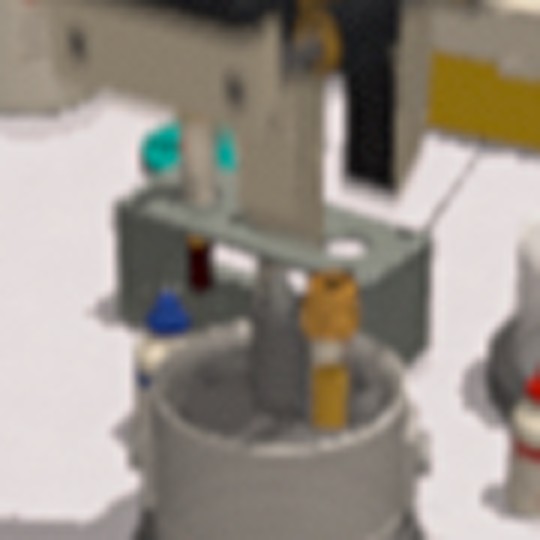

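Emit:
move_arm([
  [-0.015, 0.08, -0.1, 0],
  [-0.015, 0.17, -0.2, 0],
  [-0.015, 0.25, -0.3, 0],
  [-0.015, 0.328, -0.385, 0],
  [-0.015, 0.328, -0.385, 0],
])

```text
time: 26.48
tool_pos: [0.6104, 0.2675, 0.1511]
tool_rot: [-1.388, 1.57, 3.049]
contact_force: [-0.6, -0.5, -0.4]
opening: 0.0369
```

Emit:
move_arm([
  [0, 0, 0, 0],
  [0, 0, 0, 0],
])

```text
time: 26.72
tool_pos: [0.6081, 0.2657, 0.1533]
tool_rot: [-0.985, 1.57, -2.832]
contact_force: [-0.8, 0.3, -0.9]
opening: 0.0368
```

```bash
python3 p.py 0.6087 0.2666 0.0695 -15.8
```

```text
t26.73 tcp [0.6081 0.2657 0.1533] jaw-15.8 q6 0.57 F [-0.8  0.3 -0.9] open 0.0368 down [-0. -0. -1.]
  inc [ 0.2094  0.0008 -0.0027] twist -0.0 | mm [83.8  0.3 -1.1] rows>=1.3
```

Emit:
move_arm([
  [0.06, 0.001, -0.002, 0],
  [0.12, 0.001, -0.002, 0],
  [0.17, 0.001, -0.002, 0],
  [0.209, 0.001, -0.002, 0],
  [0.209, 0.001, -0.002, 0],
])

```text
time: 27.35
tool_pos: [0.6087, 0.2665, 0.0686]
tool_rot: [-1.026, 1.569, -2.873]
contact_force: [-0.6, -0.2, 0.5]
opening: 0.0369
```

Emit:
move_arm([
  [0, 0, 0, 0],
  [0, 0, 0, 0],
  [0, 0, 0, 0],
  [0, 0, 0, 0],
], gripper=1.0, squeeze=6)

```text
time: 27.85
tool_pos: [0.6099, 0.2671, 0.0699]
tool_rot: [2.238, 1.57, 0.392]
contact_force: [0.2, 0.0, 2.2]
opening: 0.0123
```

Emit:
move_arm([
  [0, 0, 0, 0],
  [-0.05, 0, 0, 0],
  [-0.15, 0, 0, 0],
  [-0.25, 0, 0, 0],
  [-0.33, 0, 0, 0],
], squeeze=10)

```text
time: 28.48
tool_pos: [0.6097, 0.267, 0.2029]
tool_rot: [2.182, 1.57, 0.336]
contact_force: [0.0, 0.0, -0.8]
opening: 0.0128
```

Emit:
move_arm([
  [0, 0, 0, 0],
  [0, 0, 0, 0],
])

```text
time: 28.72
tool_pos: [0.609, 0.2668, 0.2]
tool_rot: [-0.998, 1.569, -2.845]
contact_force: [-0.7, 0.0, -0.9]
opening: 0.0127
```

```bash
python3 p.py 0.4532 0.1928 0.2 -15.8
python3 - <<'E'
from h import *
s=robot.read_camera("side")
cv2.imwrite("pics/r.png",cv2.resize(s[100:220,220:320,::-1],None,fx=4.5,fy=4.5,interpolation=cv2.INTER_CUBIC))
E
```

```text
t28.73 tcp [0.609  0.2668 0.2   ] jaw-15.8 q6 0.57 F [-0.7  0.  -0.9] open 0.0127 down [-0.002 -0.001 -1.   ]
  inc [ 0.0009 -0.3244  0.284 ] twist -0.0 | mm [   0.4 -129.8  113.6] rows>=2.8
```

View pics/r.png

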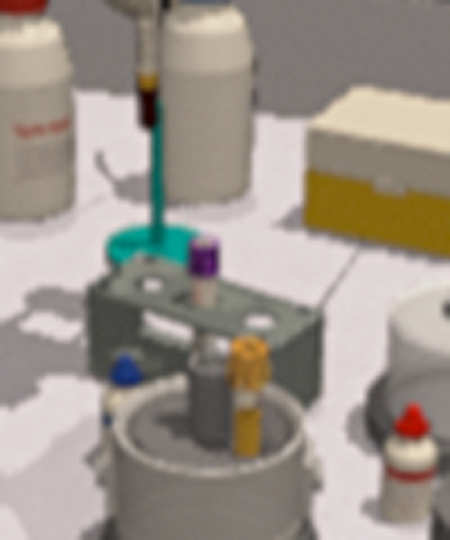

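Emit:
move_arm([
  [0, -0.06, 0.05, 0],
  [0, -0.14, 0.12, 0],
  [0, -0.22, 0.19, 0],
  [0, -0.29, 0.25, 0],
  [0, -0.3225, 0.284, 0],
])

```text
time: 29.4
tool_pos: [0.4521, 0.192, 0.2001]
tool_rot: [-1.058, 1.568, -2.904]
contact_force: [1.1, 0.1, 0.1]
opening: 0.0129
```

Emit:
move_arm([
  [0, 0, 0, 0],
  [0.05, 0, 0, 0],
  [0.09, 0, 0, 0],
  [0.11, 0, 0, 0],
  [0.11, 0, 0, 0],
])

```text
time: 30.02
tool_pos: [0.4546, 0.1929, 0.1565]
tool_rot: [-1.111, 1.569, -2.958]
contact_force: [-0.4, -0.6, 0.5]
opening: 0.0125
```

```bash
python3 p.py 0.454 0.193 0.142 -15.8
python3 - <<'E'
from h import *
s=robot.read_camera("side")
cv2.imwrite("pics/s.png",cv2.resize(s[150:220,230:300,::-1],None,fx=8,fy=8,interpolation=cv2.INTER_CUBIC))
E
```

```text
t30.02 tcp [0.4546 0.1929 0.1565] jaw-15.8 q6 0.52 F [-0.4 -0.6  0.5] open 0.0125 down [-0.002 -0.    -1.   ]
  inc [ 0.0363 -0.0014  0.0001] twist -0.0 | mm [14.5 -0.6  0. ] rows>=0.2
```

View pics/s.png

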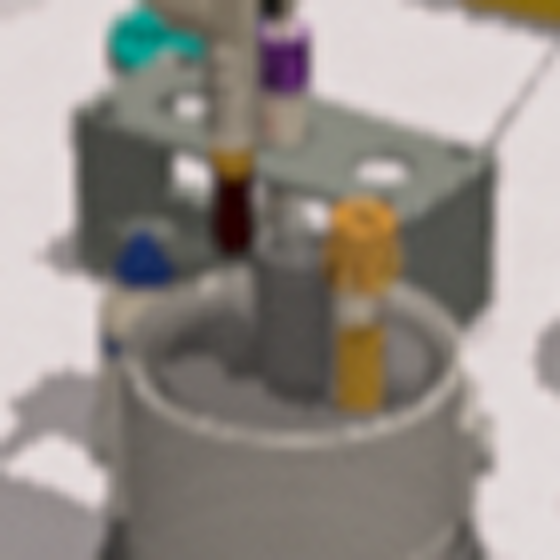

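Emit:
move_arm([
  [0.02, -0.002, -0.001, 0],
  [0.04, -0.002, -0.001, 0],
  [0.055, -0.002, -0.001, 0],
  [0.07, -0.002, -0.001, 0],
  [0.07, -0.002, -0.001, 0],
])

```text
time: 30.7
tool_pos: [0.4536, 0.1933, 0.1288]
tool_rot: [-1.114, 1.57, -2.961]
contact_force: [-0.1, 0.2, 0.0]
opening: 0.0129
```

```bash
python3 p.py 0.454 0.193 0.142 -15.8
python3 - <<'E'
from h import *
s=robot.read_camera("side")
cv2.imwrite("pics/t.png",cv2.resize(s[150:220,230:300,::-1],None,fx=8,fy=8,interpolation=cv2.INTER_CUBIC))
E
```

```text
t30.70 tcp [0.4536 0.1933 0.1288] jaw-15.8 q6 0.52 F [-0.1  0.2  0. ] open 0.0129 down [-0.001 -0.    -1.   ]
  inc [-0.033   0.0012  0.0005] twist -0.0 | mm [-13.2   0.5   0.2] rows>=0.2
```

View pics/t.png

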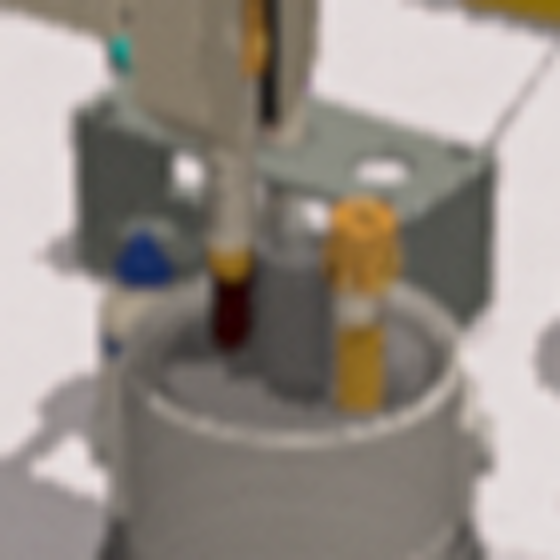

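Tube end is at the left hole's flare. Continue down slowly.

Emit:
move_arm([
  [0.008, 0, 0, 0],
  [0.016, 0, 0, 0],
  [0.024, 0, 0, 0],
  [0.024, 0, 0, 0],
])

```text
time: 31.25
tool_pos: [0.4537, 0.1934, 0.1194]
tool_rot: [-1.127, 1.57, -2.973]
contact_force: [1.1, 0.4, 0.1]
opening: 0.0127
```

```bash
python3 p.py
python3 - <<'E'
from h import *
s=robot.read_camera("side")
cv2.imwrite("pics/u.png",cv2.resize(s[150:220,230:300,::-1],None,fx=8,fy=8,interpolation=cv2.INTER_CUBIC))
E
```

```text
t31.25 tcp [0.4537 0.1934 0.1194] jaw-15.8 q6 0.52 F [1.1 0.4 0.1] open 0.0127 down [-0.001 -0.    -1.   ]
```

View pics/u.png

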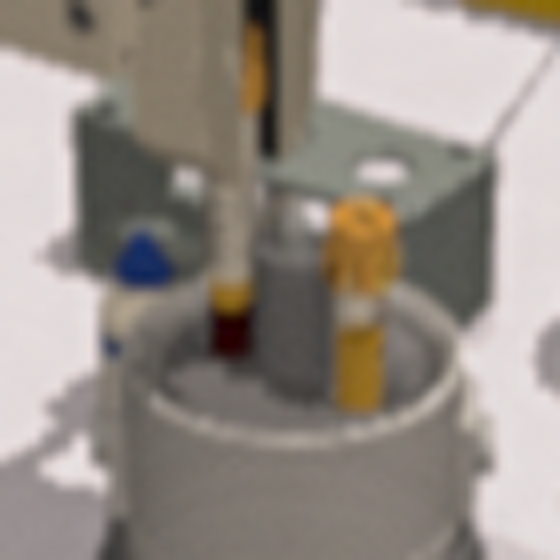

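Emit:
move_arm([
  [0.015, 0, 0, 0],
  [0.03, 0, 0, 0],
  [0.045, 0, 0, 0],
  [0.06, 0, 0, 0],
  [0.07, 0, 0, 0],
])

```text
time: 31.92
tool_pos: [0.4537, 0.1934, 0.0912]
tool_rot: [-1.149, 1.57, -2.995]
contact_force: [-0.1, -0.6, 0.3]
opening: 0.0127
```

Emit:
move_arm([
  [0.004, 0, 0, 0],
  [0.008, 0, 0, 0],
  [0.011, 0, 0, 0],
  [0.014, 0, 0, 0],
  [0.014, 0, 0, 0],
])

```text
time: 32.55
tool_pos: [0.4539, 0.1934, 0.0861]
tool_rot: [-2.861, 1.571, 1.575]
contact_force: [-0.2, -0.8, -0.5]
opening: 0.0124
```

Emit:
move_arm([
  [0.002, 0, 0, 0],
  [0.003, 0, 0, 0],
  [0.003, 0, 0, 0],
])

```text
time: 32.92
tool_pos: [0.4539, 0.1934, 0.0849]
tool_rot: [-2.822, 1.571, 1.614]
contact_force: [0.1, -0.2, 0.0]
opening: 0.0129
```

Emit:
move_arm([
  [0.002, 0, 0, 0],
  [0.003, 0, 0, 0],
  [0.003, 0, 0, 0],
])

```text
time: 33.3
tool_pos: [0.454, 0.1934, 0.0839]
tool_rot: [2.369, 1.57, 0.523]
contact_force: [-0.3, 0.3, 2.3]
opening: 0.0128
```

Emit:
move_arm([
  [0.001, 0, 0, 0],
  [0.002, 0, 0, 0],
  [0.002, 0, 0, 0],
])

```text
time: 33.67
tool_pos: [0.4543, 0.1936, 0.0838]
tool_rot: [2.202, 1.569, 0.356]
contact_force: [-2.0, -0.3, 8.6]
opening: 0.0127
```

Emit:
move_arm([
  [-0.002, 0, 0, 0],
  [-0.002, 0, 0, 0],
  [-0.002, 0, 0, 0],
  [-0.08, 0, 0, 0],
  [-0.2, 0, 0, 0],
], gripper=0.6)

```text
time: 34.3
tool_pos: [0.4528, 0.1931, 0.1624]
tool_rot: [-1.066, 1.567, -2.912]
contact_force: [0.4, 1.0, -0.1]
opening: 0.0369
```

```bash
python3 p.py 0.6035 0.0915 0.15
python3 - <<'E'
from h import *
s=robot.read_camera("side")
cv2.imwrite("pics/v.png",cv2.resize(s[120:220,230:360,::-1],None,fx=6,fy=6,interpolation=cv2.INTER_CUBIC))
S=cv2.imread("pics/side0.png");T=cv2.imread("pics/top0.png")
cv2.imwrite("pics/lid.png",np.hstack([cv2.resize(T[135:190,280:335],None,fx=7,fy=7,interpolation=cv2.INTER_CUBIC),cv2.resize(S[150:205,295:350],None,fx=7,fy=7,interpolation=cv2.INTER_CUBIC)]))
E
```

```text
t34.30 tcp [0.4528 0.1931 0.1624] jaw-15.8 q6 0.52 F [ 0.4  1.  -0.1] open 0.0369 down [-0.004 -0.001 -1.   ]
  inc [0.0298 0.4317 0.1416] twist 0.0 | mm [ 11.9 172.7  56.6] rows>=2.9
```

View pics/v.png

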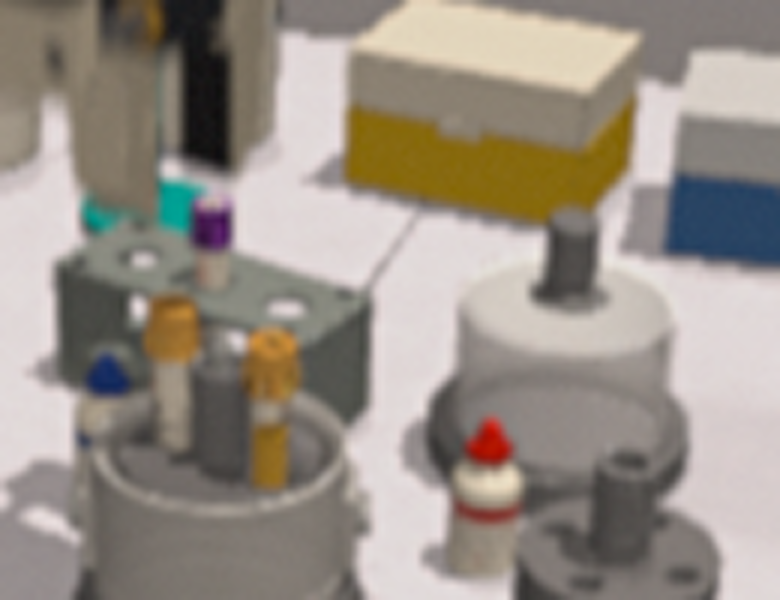

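View pics/lid.png

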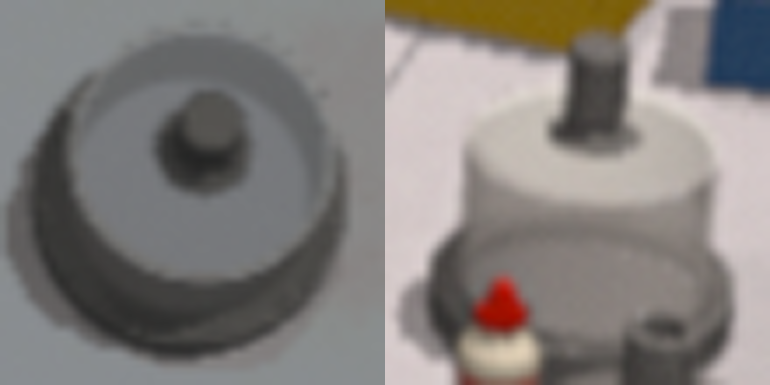

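Run:
```python
from h import *
t=(280+213.5/7-.5,135+117.5/7-.5);s=(295+213.5/7-.5,150+48.5/7-.5)
print(tri(s,t),cast("top",[t],.098),cast("side",[s],.098))
```

```text
[0.60333658 0.09103975 0.09889897] [[0.60351547 0.09117887 0.098     ]] [[0.60534494 0.09118031 0.098     ]]
```

Emit:
move_arm([
  [0, 0.1, 0.035, 0],
  [0, 0.22, 0.07, 0],
  [0.02, 0.33, 0.11, 0],
  [0.03, 0.43, 0.144, 0],
  [0.03, 0.43, 0.144, 0],
], gripper=0.4)

```text
time: 34.98
tool_pos: [0.6052, 0.089, 0.1495]
tool_rot: [-0.787, 1.57, -2.637]
contact_force: [-1.3, 1.2, -0.4]
opening: 0.0549
```

Emit:
move_arm([
  [0, 0, 0, 0],
  [0, 0, 0, 0],
])

```text
time: 35.22
tool_pos: [0.6029, 0.092, 0.1511]
tool_rot: [-2.115, 1.57, 2.322]
contact_force: [1.9, 0.5, 0.2]
opening: 0.0548
```

```bash
python3 p.py 0.6037 0.0912 0.076
python3 - <<'E'
from h import *
s=robot.read_camera("side");t=robot.read_camera("top")
cv2.imwrite("pics/w.png",np.hstack([cv2.resize(t[130:260,230:340,::-1],None,fx=3.5,fy=3.5),cv2.resize(s[100:230,240:350,::-1],None,fx=3.5,fy=3.5)]))
E
```

```text
t35.23 tcp [0.6029 0.092  0.1511] jaw-15.7 q6 0.30 F [1.9 0.5 0.2] open 0.0548 down [-0.  0. -1.]
  inc [0.1878 0.0025 0.0013] twist 0.0 | mm [75.1  1.   0.5] rows>=1.2
```

View pics/w.png

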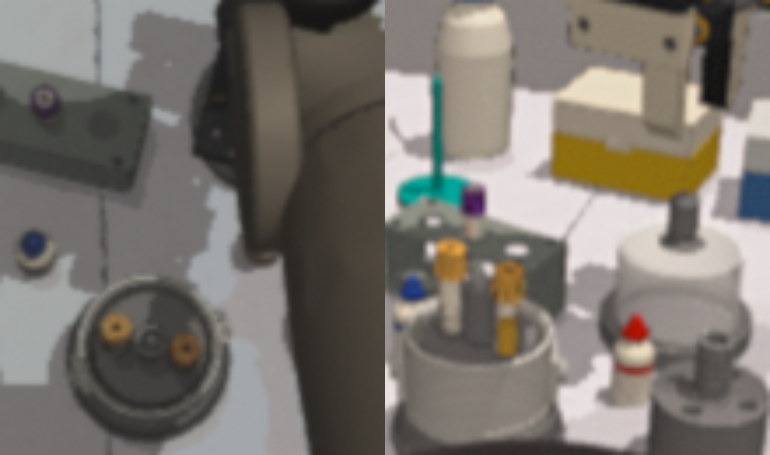

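Emit:
move_arm([
  [0.06, 0.002, 0.001, 0],
  [0.11, 0.002, 0.001, 0],
  [0.15, 0.002, 0.001, 0],
  [0.183, 0.002, 0.001, 0],
  [0.183, 0.002, 0.001, 0],
])

```text
time: 35.95
tool_pos: [0.6037, 0.0906, 0.0768]
tool_rot: [-1.321, 1.569, 3.115]
contact_force: [-0.4, -1.3, -0.1]
opening: 0.0553
```

Emit:
move_arm([
  [0, 0, 0, 0],
  [0, 0, 0, 0],
  [0, 0, 0, 0],
  [0, 0, 0, 0],
  [0, 0, 0, 0],
], gripper=1.0, squeeze=8)

```text
time: 36.58
tool_pos: [0.6043, 0.0905, 0.0777]
tool_rot: [-1.963, 1.571, 2.474]
contact_force: [-0.3, 0.4, -0.2]
opening: 0.0198
```

Emit:
move_arm([
  [0, 0, 0, 0],
  [0, 0, 0, 0],
  [0, 0, 0, 0],
], squeeze=25)

```text
time: 36.95
tool_pos: [0.6043, 0.0905, 0.0777]
tool_rot: [-1.821, 1.571, 2.615]
contact_force: [0.3, -0.1, -0.4]
opening: 0.0187
```

```bash
python3 p.py 0.4478 0.1733 0.24
python3 - <<'E'
from h import *
t=robot.read_camera("top");s=robot.read_camera("side")
g=t.max(2);gs=s.max(2)
print("rim out",ring("top",g,(.4475,.174),.074,.043,sign=-1))
print("rim out",ring("top",g,(.4475,.174),.074,.043,sign=-1,angs=np.arange(0,180,4)))
print("rim side",ring("side",gs,(.4475,.174),.074,.043,angs=np.arange(-60,150,4)))
E
```

```text
t36.95 tcp [0.6043 0.0905 0.0777] jaw-15.8 q6 0.30 F [ 0.3 -0.1 -0.4] open 0.0187 down [-0.  0. -1.]
  inc [-0.4058 -0.4329 -0.0926] twist 0.0 | mm [-162.3 -173.2  -37. ] rows>=3.8
rim out (array([0.44807894, 0.17447988]), np.float64(0.04425989613589885), np.float64(0.0008918610346275654), 43)
rim out (array([0.44891757, 0.17680417]), np.float64(0.043555048859435876), np.float64(0.0008641311388245705), 32)
rim side (array([0.44475399, 0.17390149]), np.float64(0.04626381257786949), np.float64(0.00118094311287191), 47)
```

Emit:
move_arm([
  [-0.03, 0, 0, 0],
  [-0.1, 0, 0, 0],
  [-0.2, 0, 0, 0],
  [-0.3, 0, 0, 0],
  [-0.37, 0, 0, 0],
])

```text
time: 37.67
tool_pos: [0.6048, 0.0905, 0.2289]
tool_rot: [1.899, 1.567, 0.053]
contact_force: [0.3, -0.7, -0.9]
opening: 0.0187
```

Emit:
move_arm([
  [0, -0.08, -0.02, 0],
  [0, -0.18, -0.04, 0],
  [0, -0.29, -0.06, 0],
  [0, -0.38, -0.08, 0],
  [0, -0.433, -0.092, 0],
])

```text
time: 38.3
tool_pos: [0.4465, 0.1738, 0.2267]
tool_rot: [2.15, 1.569, 0.304]
contact_force: [-0.4, -0.2, -0.6]
opening: 0.0193
```

Emit:
move_arm([
  [0, 0, 0, 0],
  [0, 0, 0, 0],
  [0, 0, 0, 0],
])

```text
time: 38.67
tool_pos: [0.4486, 0.1726, 0.2256]
tool_rot: [1.609, 1.571, -0.238]
contact_force: [0.3, 0.3, -1.3]
opening: 0.0192
```

```bash
python3 p.py 0.448 0.173 0.1397
python3 - <<'E'
from h import *
s=robot.read_camera("side");t=robot.read_camera("top")
cv2.imwrite("pics/x.png",np.hstack([cv2.resize(t[160:290,200:330,::-1],None,fx=3,fy=3),cv2.resize(s[100:230,200:330,::-1],None,fx=3,fy=3)]))
cv2.imwrite("pics/x2.png",cv2.resize(s[90:240,190:340,::-1],None,fx=5,fy=4,interpolation=cv2.INTER_CUBIC))
E
```

```text
t38.67 tcp [0.4486 0.1726 0.2256] jaw-15.9 q6 0.48 F [ 0.3  0.3 -1.3] open 0.0192 down [ 0. -0. -1.]
  inc [ 0.2148 -0.0018 -0.0005] twist 0.0 | mm [85.9 -0.7 -0.2] rows>=1.4
```

View pics/x2.png

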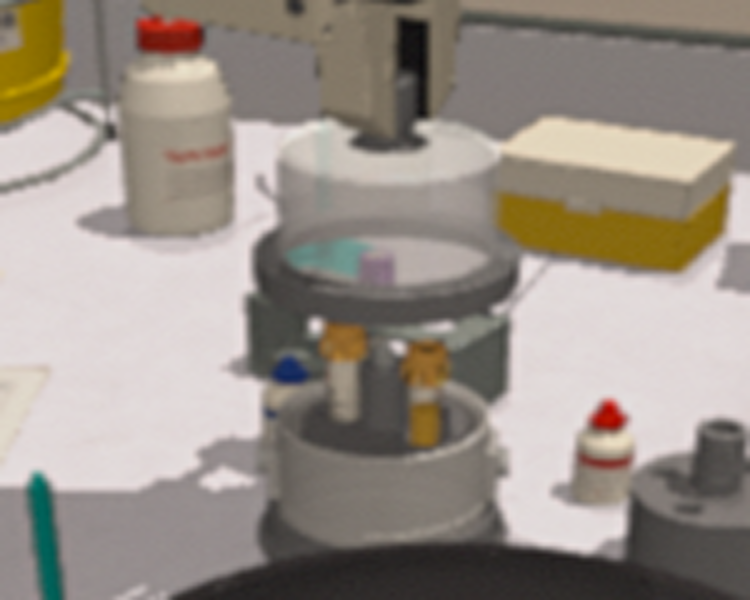

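Emit:
move_arm([
  [0.04, -0.001, 0, 0],
  [0.08, -0.001, 0, 0],
  [0.12, -0.001, 0, 0],
  [0.15, -0.001, 0, 0],
  [0.165, -0.001, 0, 0],
])

```text
time: 39.4
tool_pos: [0.4473, 0.173, 0.159]
tool_rot: [-1.191, 1.57, -3.038]
contact_force: [-0.1, 0.0, -1.1]
opening: 0.0191
```

```bash
python3 p.py 0.448 0.173 0.1397
python3 - <<'E'
from h import *
s=robot.read_camera("side")
cv2.imwrite("pics/y.png",cv2.resize(s[90:240,190:340,::-1],None,fx=4,fy=4,interpolation=cv2.INTER_CUBIC))
E
```

```text
t39.40 tcp [0.4473 0.173  0.159 ] jaw-15.8 q6 0.49 F [-0.1  0.  -1.1] open 0.0191 down [-0.001 -0.    -1.   ]
  inc [ 0.0483  0.0017 -0.0004] twist 0.0 | mm [19.3  0.7 -0.1] rows>=0.3
```

View pics/y.png

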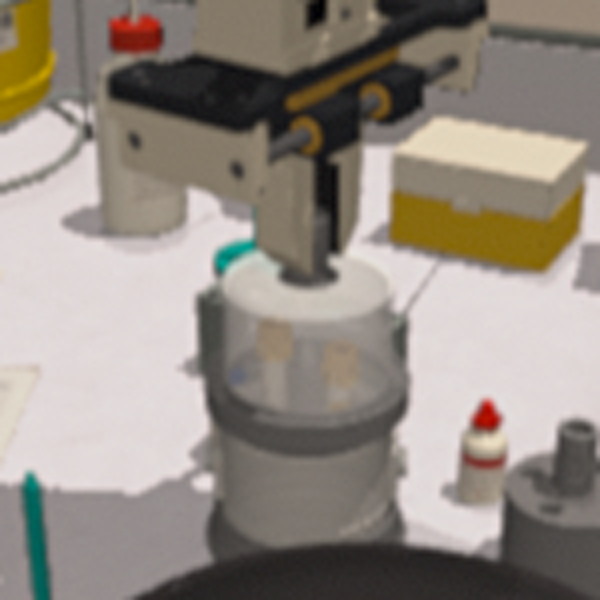

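Emit:
move_arm([
  [0.006, 0.001, 0, 0],
  [0.012, 0.001, 0, 0],
  [0.018, 0.001, 0, 0],
  [0.024, 0.001, 0, 0],
  [0.024, 0.001, 0, 0],
])

```text
time: 40.08
tool_pos: [0.4476, 0.1731, 0.1499]
tool_rot: [-1.254, 1.57, -3.101]
contact_force: [-0.4, 0.6, -1.0]
opening: 0.019
```

Emit:
move_arm([
  [0.005, 0, 0, 0],
  [0.01, 0, 0, 0],
  [0.014, 0, 0, 0],
  [0.014, 0, 0, 0],
])

```text
time: 40.58
tool_pos: [0.4476, 0.1731, 0.1444]
tool_rot: [-1.467, 1.571, 2.97]
contact_force: [0.2, -0.1, -1.2]
opening: 0.0193
```

Emit:
move_arm([
  [0.003, 0, 0, 0],
  [0.006, 0, 0, 0],
  [0.009, 0, 0, 0],
  [0.009, 0, 0, 0],
])

```text
time: 41.08
tool_pos: [0.4477, 0.1731, 0.1408]
tool_rot: [-1.453, 1.571, 2.983]
contact_force: [-0.6, 0.2, -1.1]
opening: 0.0191
```

Emit:
move_arm([
  [0.002, 0, 0, 0],
  [0.004, 0, 0, 0],
  [0.004, 0, 0, 0],
])

```text
time: 41.45
tool_pos: [0.4477, 0.1732, 0.1395]
tool_rot: [2.591, 1.571, 0.745]
contact_force: [-0.8, -0.8, 1.2]
opening: 0.0191
```

Emit:
move_arm([
  [0.001, 0, 0, 0],
  [0.003, 0, 0, 0],
  [0.003, 0, 0, 0],
])

```text
time: 41.82
tool_pos: [0.4475, 0.1733, 0.1391]
tool_rot: [2.676, 1.57, 0.829]
contact_force: [-4.8, 1.1, 10.5]
opening: 0.0191
```

Emit:
move_arm([
  [-0.002, 0, 0, 0],
  [-0.002, 0, 0, 0],
])

```text
time: 42.08
tool_pos: [0.4476, 0.1732, 0.1392]
tool_rot: [2.898, 1.57, 1.051]
contact_force: [-2.6, 0.3, 6.3]
opening: 0.0193
```

Emit:
move_arm([
  [-0.002, 0, 0, 0],
  [-0.002, 0, 0, 0],
  [-0.002, 0, 0, 0],
  [-0.08, 0, 0, 0],
  [-0.18, 0, 0, 0],
], gripper=0.5)

```text
time: 42.7
tool_pos: [0.4472, 0.1729, 0.2109]
tool_rot: [-1.106, 1.568, -2.953]
contact_force: [1.1, 0.3, 1.1]
opening: 0.0462
```

Emit:
move_arm([
  [0, 0, -0.1, 0],
  [0, 0, -0.2, 0],
  [0, 0, -0.32, 0],
  [0, 0, -0.44, 0],
  [0, 0, -0.5, 0],
])

```text
time: 43.32
tool_pos: [0.5023, 0.3677, 0.2102]
tool_rot: [-1.784, 1.57, 2.654]
contact_force: [0.7, -0.2, -0.3]
opening: 0.0461
```

```bash
python3 p.py
python3 - <<'E'
from h import *
s=robot.read_camera("side");t=robot.read_camera("top")
cv2.imwrite("pics/z.png",np.hstack([cv2.resize(t[130:270,160:360,::-1],None,fx=2,fy=2.5),cv2.resize(s[120:240,200:320,::-1],None,fx=3.2,fy=2.9)[:350]]))
cv2.imwrite("pics/z2.png",cv2.resize(s[120:240,210:360,::-1],None,fx=5,fy=5,interpolation=cv2.INTER_CUBIC))
E
```

```text
t43.33 tcp [0.5023 0.3677 0.2102] jaw-15.7 q6 0.78 F [ 0.7 -0.2 -0.3] open 0.0461 down [-0.  0. -1.]Traceback (most recent call last):
  File "<stdin>", line 3, in <module>
    return _nx.concatenate(arrs, 1, dtype=dtype, casting=casting)
           ~~~~~~~~~~~~~~~^^^^^^^^^^^^^^^^^^^^^^^^^^^^^^^^^^^^^^^
ValueError: all the input array dimensions except for the concatenation axis must match exactly, but along dimension 0, the array at index 0 has size 350 and the array at index 1 has size 348
```

Run:
```python
from h import *
s=robot.read_camera("side");t=robot.read_camera("top")
cv2.imwrite("pics/z.png",cv2.resize(t[130:270,160:360,::-1],None,fx=3.5,fy=3.5))
cv2.imwrite("pics/z2.png",cv2.resize(s[120:240,210:360,::-1],None,fx=5,fy=5,interpolation=cv2.INTER_CUBIC))
```

```text
(no output)
```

View pics/z.png

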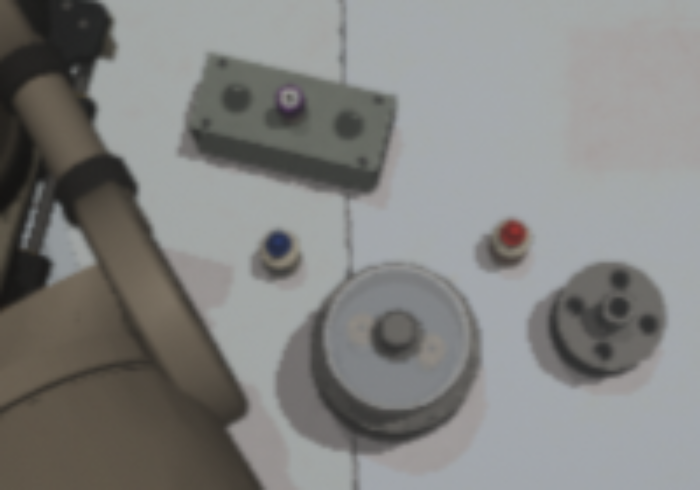

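View pics/z2.png

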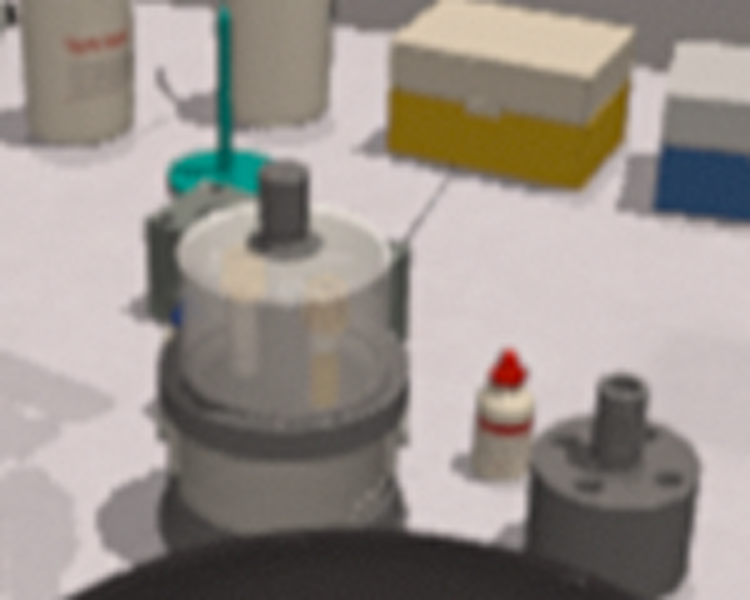

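The side view shows the lid level on the rim, with its knob at about (285, 190) and both amber tubes upright inside at about x = 240 and 325. The short tube is still in its stand, and block_four and the vials have not moved.

```bash
python3 -c "
from cell import robot
print(robot.observe()['qvel'].round(3)); print(robot.hand_in())"
```

```text
[-0.019 -0.019  0.017 -0.001  0.     0.002]
the job is handed in; nothing more can be done
None
```

The bucket is packed and closed, and I handed the job in at about 43.5 s of the 144 s allowed; handing in gave no verdict.

I set the foot on the bucket floor, slid the two-hole block down the rod, stood both tall amber-capped tubes in its holes, and put the lid on. Each part was lowered slowly and let go only once it touched down.

- **Heights:** every part touched down within about 0.6 mm of the height I expected, with 5 to 10 N of contact force. The finger end read 82.0 mm for the foot (expected 82.4), 81.0 mm for the block (81.2), 83.5 and 83.8 mm for the tubes (83.6 and 83.9), and 139.1 mm for the lid (139.7).
- **Last pictures:** the lid sits level and centred on the rim, with both tubes upright inside it. The purple short tube and the four-hole block are where they started, and the gripper was clear of everything.
- **Disagreements:** the two cameras differed by 1 to 3 mm, and one of my edge fits of the bucket rim came out too large to trust. I used averages, relative positions in the side view and the contact force instead. Nothing needed redoing.

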